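# Unload the panel clamp, find the damp stave, clamp the next row

### The arm

A 7-joint arm with a two-finger parallel gripper is mounted at the origin on a cart in front of the work surface, level with it; the furniture and walls round the work are solid. World frame = base frame: x ahead of the robot, y to its left, z up, the work surface at z = 0. Lengths are in mm, angles in rad, forces in N, time in s.
With the tool pointing down it reaches from about 425 to 925 mm from the base axis. Payload 6.8 kg.
Tool frame: the origin (TCP) lies between the finger pads; the fingertips stand 19 mm ahead of it and the grasp point (between the pads) is the TCP; z points along the fingers, y is the line along which they close (so a half turn about z gives the same grasp; the last joint's range is limited). The gripper opens to 88 mm and grips with 3 to 60 N. Pads are 20 mm wide; open, the fingers measure 115 mm over their backs; the gripper's body (75 mm by 178 mm) begins 61 mm behind the grasp point.
Start: joints at [1.099, 0.477, 0.022, 1.555, -0.011, 1.109, -0.083], TCP at [240.194, -630.836, 241.664] pointing down, gripper open.
Joint ranges: [-2.96, 2.96], [-0.34, 2.1], [-1.41, 1.46], [0.24, 2.44], [-1.37, 4.51], [0.17, 1.92], [-2.96, 2.96]. Speed limits (rad/s): [2.39, 2.39, 3.14, 3.14, 3.14, 3.14, 3.14].

### API

Orientations are given as a unit quaternion [x, y, z, w].
In Python, from station import manip gives the robot as it stands.
- The arm moves only by the shell command python3 nudge.py 'ROWS' [FORCE]. ROWS is 1 to 12 rows, one to a line, with the numbers parted by spaces; each row has 7 numbers: a rotation vector rx, ry, rz in rad, then dx, dy, dz in units of 100 mm, then the finger opening in mm; each row shifts and turns the commanded pose from where the row before left it, along the tool's axes as they then stand; what a row does not reach is not made up. A row lasts 1/12 s, in which the tool goes at most 41.7 mm and 0.125 rad, less where a joint would pass 70% of its speed; a pose out of reach is approached as far as the arm can. The fingers move at their own pace and stop on an object; FORCE is the grip in N (left out, the last holds). Time passes only in rows, so rows that do not move let the fingers close. It prints the time, the measured TCP pose, the force, the opening and the grip force at its end. Input that does not fit is refused with a message, and nothing moves.
- manip.get_obs(): the state, without advancing time (a new reading comes with each control period).
- manip.grab_frame(name): name is "scene" or "side" or "wrist"; returns a dict with "img" (480x640x3 uint8, red, green, blue), "fx", "fy", "cx", "cy" (pixels), "R" (3x3) and "t" (3): a world point X has camera coordinates R X + t; the wrist camera has in their place "tool_from_camera" (4x4, takes a point from camera to tool coordinates, whose origin is the TCP and whose axes are the flange's). Camera axes: x right, y down, z forward; pixel columns grow to the right and rows downward; lengths in mm; the calibration is good to about 2 mm. A picture is of the moment at which its call begins: read the wrist's pose just before it. There is no depth.
- manip.sign_off(): hands the job in; it is judged then, once.
The state is a dict: "time_s": time; "joints": joint angles; "dq": joint speeds; "effort": joint torques, N m; "ee_pos": TCP position; "orientation": TCP orientation; "force": force on the tool from outside, world axes, zero at the start; "ft_torque": the same for the moment, N m; "width": finger opening in mm; "gripper_force": force on a finger pad.
Only numpy, scipy, OpenCV 4.12 (cv2) and the standard library are available. Lean on these libraries where they do the work, as an engineer would, in place of code of your own. Each camera call takes 0.05 s, during which the arm holds its last target. There are 200 camera calls.

### The job

The glued panel in the cam clamp has set: swing the cam lever off, draw the jaw back, lift the panel out and lean it against the loose brown pine block, one end on the bench and the other up on the block's edge. Then clamp up the next panel dry: lay the dry staves on the bed side by side across it, centred between its sides, push the jaw up gently by its black handle until you feel the row close solid against the fence, and only then swing the lever fully over to lock it. One stave is still damp, looking like the others but weighing more than twice as much: feel for it as you lift them, keep it out of the clamp and lean it against the block beside the panel to dry; do not knock the glue bottle over.

Things in the scene. Friction and masses are not known exactly. Their poses are not given: they have to be found in the camera images.
- stave_1: Planed pine stave, 165 mm long, 32 thick, 38 to 44 wide (each a little different), flat on the bench left of the clamp at first; may be absent. Dry ones weigh 100 to 121 g, the one damp stave 225 to 275 g; all look alike, with two pencil strokes, and no name tells which is damp. Origin: its middle; x along its length, y across its width, z across its thickness (either face may be up).
- stave_2: Another pine stave like stave_1 (same axes; may be absent; may be the damp one).
- stave_3: Another pine stave like stave_1 (same axes; may be absent; may be the damp one).
- stave_4: Another pine stave like stave_1 (same axes; may be absent; may be the damp one).
- stave_5: Another pine stave like stave_1 (same axes; may be absent; may be the damp one).
- clamp: Cam-action panel clamp, fixed: plywood bed 350 x 200 mm, top 18 mm above the bench. Origin: under the bed's middle; x = the way the jaw closes, roughly away from the robot to the dark fence; y across. Fence: two stops 66 mm wide, 66 mm gap between, inner face at x = +150 mm, top 52 mm up. Work lies between fence and jaw, length along y. Jaw: blue block 74 (x) x 155 mm, 53 mm high.
- pad: Spring-backed aluminium pressure bar on the front of the jaw, moved by the cam, 160 mm wide, top 52 mm above the bench; its springs give 3 N per mm, 5 mm at most, then it is solid. Origin: the middle of the face that presses on the staves, 37 mm above the bench; x points at the fence. It lies 52 mm ahead (clamp x) of the jaw handle's axis with the cam off.
- jaw (a joint): Slide of the jaw along the bed, m: 0 = fully back (pressure bar's face 210 mm from the fence with the cam off), growing towards the fence, at most 0.15. It drags with about 8 N all the way and stays where it is left; once the row has closed up against the fence the push needed climbs steeply.
- lever (a joint): Cam lever on the jaw, rad: 0 = off (points to the clamp's +y); turns anticlockwise seen from above to its stop at 1.55 = locked (points to clamp -x). Stays where left; about 2 N at the knob. Drives the bar 4 mm forward per rad, so it grips only if the row was closed up before; then the jaw gives back a little as the cam comes over and about 8 N of clamping remains.
- jaw_handle (a point): Black upright handle on the jaw, 23 mm diameter, standing from 53 to 111 mm above the bench; this point is on its axis, 95 mm above the bench. Push or pull the jaw by it.
- lever_knob (a point): Red upright knob at the end of the cam lever, 22 mm diameter, from 65 to 111 mm above the bench; this point is on its axis, 94 mm above the bench, 100 mm from the lever's pivot.
- lever_pivot (a point): Point on the vertical hinge axis of the cam lever, 94 mm above the bench; it rides on the jaw.
- panel: Finished panel of two pine staves glued edge to edge (a glue line down its middle), 165 mm long, 66 wide, 32 thick, 0.18 kg; at the start it lies in the clamp against the fence, held by the locked jaw. Origin: its middle; x along its length, y across its width, z across its thickness.
- block: Loose block of brown pine, 85 x 150 x 62 mm high, 0.42 kg, right of the clamp. Origin: the middle of its underside; y along its 150 mm length; its -x side, one of the two long ones, looks roughly at the clamp, with free bench before it.
- glue_bottle: White glue bottle with a red tip, 58 mm diameter, 187 mm high, standing right of the block, a bystander. Origin: the middle of its underside, z up.

How it is judged (in metres and radians):
On the way, in this order (a step that is already met when the one before it is completed fails the run):
1. all staves but the damp one (known by its weight of over 1.8 N) lie in the row and the jaw has been pushed up tight on them, with the cam lever still off (((x of stave_1 in the frame of clamp between -0.05 and 0.15 m and y of stave_1 in the frame of clamp between -0.025 and 0.025 m and z of stave_1 in the frame of clamp between 0.028 and 0.045 m and angle between the x axis of stave_1 and the y axis of clamp, either way round below 0.1 rad) or (contact force between stave_1 and anything else above 1.8 N and not (contact force between stave_1 and clamp above 0.05 N))) and ((x of stave_2 in the frame of clamp between -0.05 and 0.15 m and y of stave_2 in the frame of clamp between -0.025 and 0.025 m and z of stave_2 in the frame of clamp between 0.028 and 0.045 m and angle between the x axis of stave_2 and the y axis of clamp, either way round below 0.1 rad) or (contact force between stave_2 and anything else above 1.8 N and not (contact force between stave_2 and clamp above 0.05 N))) and ((x of stave_3 in the frame of clamp between -0.05 and 0.15 m and y of stave_3 in the frame of clamp between -0.025 and 0.025 m and z of stave_3 in the frame of clamp between 0.028 and 0.045 m and angle between the x axis of stave_3 and the y axis of clamp, either way round below 0.1 rad) or (contact force between stave_3 and anything else above 1.8 N and not (contact force between stave_3 and clamp above 0.05 N))) and ((x of stave_4 in the frame of clamp between -0.05 and 0.15 m and y of stave_4 in the frame of clamp between -0.025 and 0.025 m and z of stave_4 in the frame of clamp between 0.028 and 0.045 m and angle between the x axis of stave_4 and the y axis of clamp, either way round below 0.1 rad) or (contact force between stave_4 and anything else above 1.8 N and not (contact force between stave_4 and clamp above 0.05 N))) and ((x of stave_5 in the frame of clamp between -0.05 and 0.15 m and y of stave_5 in the frame of clamp between -0.025 and 0.025 m and z of stave_5 in the frame of clamp between 0.028 and 0.045 m and angle between the x axis of stave_5 and the y axis of clamp, either way round below 0.1 rad) or (contact force between stave_5 and anything else above 1.8 N and not (contact force between stave_5 and clamp above 0.05 N))) and contact force between pad and anything else above 2.5 N and value of joint lever below 0.4 rad), for 0.1 s.
2. the cam lever has been swung over to lock the row (((x of stave_1 in the frame of clamp between -0.05 and 0.15 m and y of stave_1 in the frame of clamp between -0.025 and 0.025 m and z of stave_1 in the frame of clamp between 0.028 and 0.045 m and angle between the x axis of stave_1 and the y axis of clamp, either way round below 0.1 rad) or (contact force between stave_1 and anything else above 1.8 N and not (contact force between stave_1 and clamp above 0.05 N))) and ((x of stave_2 in the frame of clamp between -0.05 and 0.15 m and y of stave_2 in the frame of clamp between -0.025 and 0.025 m and z of stave_2 in the frame of clamp between 0.028 and 0.045 m and angle between the x axis of stave_2 and the y axis of clamp, either way round below 0.1 rad) or (contact force between stave_2 and anything else above 1.8 N and not (contact force between stave_2 and clamp above 0.05 N))) and ((x of stave_3 in the frame of clamp between -0.05 and 0.15 m and y of stave_3 in the frame of clamp between -0.025 and 0.025 m and z of stave_3 in the frame of clamp between 0.028 and 0.045 m and angle between the x axis of stave_3 and the y axis of clamp, either way round below 0.1 rad) or (contact force between stave_3 and anything else above 1.8 N and not (contact force between stave_3 and clamp above 0.05 N))) and ((x of stave_4 in the frame of clamp between -0.05 and 0.15 m and y of stave_4 in the frame of clamp between -0.025 and 0.025 m and z of stave_4 in the frame of clamp between 0.028 and 0.045 m and angle between the x axis of stave_4 and the y axis of clamp, either way round below 0.1 rad) or (contact force between stave_4 and anything else above 1.8 N and not (contact force between stave_4 and clamp above 0.05 N))) and ((x of stave_5 in the frame of clamp between -0.05 and 0.15 m and y of stave_5 in the frame of clamp between -0.025 and 0.025 m and z of stave_5 in the frame of clamp between 0.028 and 0.045 m and angle between the x axis of stave_5 and the y axis of clamp, either way round below 0.1 rad) or (contact force between stave_5 and anything else above 1.8 N and not (contact force between stave_5 and clamp above 0.05 N))) and contact force between pad and anything else above 2.5 N and value of joint lever above 1.3 rad), for 0.2 s.
At the end, for the whole second after the job is handed in: Dry staves on the bed between bar and fence, within 25 mm of its middle line and 0.1 rad of square; lever past 1.3 rad, bar pressing over 2.5 N; panel and damp stave (over 1.8 N, off the clamp) slope 12 to 55 degrees, middle below 74 mm, touching the block; bottle up; all at rest (((x of stave_1 in the frame of clamp between -0.05 and 0.15 m and y of stave_1 in the frame of clamp between -0.025 and 0.025 m and z of stave_1 in the frame of clamp between 0.028 and 0.045 m and angle between the x axis of stave_1 and the y axis of clamp, either way round below 0.1 rad) or ((angle between stave_1's own x axis and vertical between 0.6 and 1.36 rad or angle between stave_1's own x axis and vertical between 1.78 and 2.54 rad) and contact force between stave_1 and block above 0.2 N and height (world z) of stave_1 below 0.074 m and linear speed of stave_1 below 0.02 m/s and contact force between stave_1 and anything else above 1.8 N and not (contact force between stave_1 and clamp above 0.05 N))) and ((x of stave_2 in the frame of clamp between -0.05 and 0.15 m and y of stave_2 in the frame of clamp between -0.025 and 0.025 m and z of stave_2 in the frame of clamp between 0.028 and 0.045 m and angle between the x axis of stave_2 and the y axis of clamp, either way round below 0.1 rad) or ((angle between stave_2's own x axis and vertical between 0.6 and 1.36 rad or angle between stave_2's own x axis and vertical between 1.78 and 2.54 rad) and contact force between stave_2 and block above 0.2 N and height (world z) of stave_2 below 0.074 m and linear speed of stave_2 below 0.02 m/s and contact force between stave_2 and anything else above 1.8 N and not (contact force between stave_2 and clamp above 0.05 N))) and ((x of stave_3 in the frame of clamp between -0.05 and 0.15 m and y of stave_3 in the frame of clamp between -0.025 and 0.025 m and z of stave_3 in the frame of clamp between 0.028 and 0.045 m and angle between the x axis of stave_3 and the y axis of clamp, either way round below 0.1 rad) or ((angle between stave_3's own x axis and vertical between 0.6 and 1.36 rad or angle between stave_3's own x axis and vertical between 1.78 and 2.54 rad) and contact force between stave_3 and block above 0.2 N and height (world z) of stave_3 below 0.074 m and linear speed of stave_3 below 0.02 m/s and contact force between stave_3 and anything else above 1.8 N and not (contact force between stave_3 and clamp above 0.05 N))) and ((x of stave_4 in the frame of clamp between -0.05 and 0.15 m and y of stave_4 in the frame of clamp between -0.025 and 0.025 m and z of stave_4 in the frame of clamp between 0.028 and 0.045 m and angle between the x axis of stave_4 and the y axis of clamp, either way round below 0.1 rad) or ((angle between stave_4's own x axis and vertical between 0.6 and 1.36 rad or angle between stave_4's own x axis and vertical between 1.78 and 2.54 rad) and contact force between stave_4 and block above 0.2 N and height (world z) of stave_4 below 0.074 m and linear speed of stave_4 below 0.02 m/s and contact force between stave_4 and anything else above 1.8 N and not (contact force between stave_4 and clamp above 0.05 N))) and ((x of stave_5 in the frame of clamp between -0.05 and 0.15 m and y of stave_5 in the frame of clamp between -0.025 and 0.025 m and z of stave_5 in the frame of clamp between 0.028 and 0.045 m and angle between the x axis of stave_5 and the y axis of clamp, either way round below 0.1 rad) or ((angle between stave_5's own x axis and vertical between 0.6 and 1.36 rad or angle between stave_5's own x axis and vertical between 1.78 and 2.54 rad) and contact force between stave_5 and block above 0.2 N and height (world z) of stave_5 below 0.074 m and linear speed of stave_5 below 0.02 m/s and contact force between stave_5 and anything else above 1.8 N and not (contact force between stave_5 and clamp above 0.05 N))) and (((angle between stave_1's own x axis and vertical between 0.6 and 1.36 rad or angle between stave_1's own x axis and vertical between 1.78 and 2.54 rad) and contact force between stave_1 and block above 0.2 N and height (world z) of stave_1 below 0.074 m and linear speed of stave_1 below 0.02 m/s and contact force between stave_1 and anything else above 1.8 N and not (contact force between stave_1 and clamp above 0.05 N)) or ((angle between stave_2's own x axis and vertical between 0.6 and 1.36 rad or angle between stave_2's own x axis and vertical between 1.78 and 2.54 rad) and contact force between stave_2 and block above 0.2 N and height (world z) of stave_2 below 0.074 m and linear speed of stave_2 below 0.02 m/s and contact force between stave_2 and anything else above 1.8 N and not (contact force between stave_2 and clamp above 0.05 N)) or ((angle between stave_3's own x axis and vertical between 0.6 and 1.36 rad or angle between stave_3's own x axis and vertical between 1.78 and 2.54 rad) and contact force between stave_3 and block above 0.2 N and height (world z) of stave_3 below 0.074 m and linear speed of stave_3 below 0.02 m/s and contact force between stave_3 and anything else above 1.8 N and not (contact force between stave_3 and clamp above 0.05 N)) or ((angle between stave_4's own x axis and vertical between 0.6 and 1.36 rad or angle between stave_4's own x axis and vertical between 1.78 and 2.54 rad) and contact force between stave_4 and block above 0.2 N and height (world z) of stave_4 below 0.074 m and linear speed of stave_4 below 0.02 m/s and contact force between stave_4 and anything else above 1.8 N and not (contact force between stave_4 and clamp above 0.05 N)) or ((angle between stave_5's own x axis and vertical between 0.6 and 1.36 rad or angle between stave_5's own x axis and vertical between 1.78 and 2.54 rad) and contact force between stave_5 and block above 0.2 N and height (world z) of stave_5 below 0.074 m and linear speed of stave_5 below 0.02 m/s and contact force between stave_5 and anything else above 1.8 N and not (contact force between stave_5 and clamp above 0.05 N))) and (angle between panel's own x axis and vertical between 0.6 and 1.36 rad or angle between panel's own x axis and vertical between 1.78 and 2.54 rad) and contact force between panel and block above 0.2 N and height (world z) of panel below 0.074 m and linear speed of panel below 0.02 m/s and contact force between pad and anything else above 2.5 N and value of joint lever above 1.3 rad and angle between glue_bottle's own z axis and vertical below 0.2 rad).
It fails at once if the jaw was rammed into the row (over 70 N on the pressure bar) (contact force between pad and anything else above 70 N).
It fails at once if the glue bottle was knocked over (angle between glue_bottle's own z axis and vertical above 0.6 rad).
Of stave_1, stave_3 only 1 to 2 are there at a start; the rules pass over those that are not, and their reading is None.
Of stave_2, stave_5 only 1 to 1 are there at a start; the rules pass over those that are not, and their reading is None.
At some moment in a run one of stave_1, stave_2, stave_3, stave_4, stave_5 may be knocked a few centimetres aside while the robot is not near it.
Once in a run the grip may slacken for a moment while it holds something.
It also fails if it takes over 210 s, if anything falls off the work surface, if the arm or the gripper's body presses on something with over 40 N, if the wrist force passes 120 N, or if a joint passes its speed limit or range.

## Working session

There is one attempt and no reset: what is moved stays moved. The work goes in short steps, Python scripts to look and compute and a shell command to move; the robot and the scene stay as the last step left them, time stands still between calls to the robot, and variables do not carry over. Pictures are saved under pics/ and viewed, at most 16 in all, crops included, and the job is handed in when it is done.

```bash
ls; mkdir -p pics
python3 - <<'E'
from station import manip
import cv2
o=manip.get_obs(); print(o)
for n in ("scene","side"):
    f=manip.grab_frame(n); cv2.imwrite(f"pics/{n}0.png",f["img"][:,:,::-1])
    print(n,f["fx"],f["fy"],f["cx"],f["cy"],f["R"],f["t"])
f=manip.grab_frame("wrist"); print(f["tool_from_camera"],f["fx"])
E
```

```text
nudge.py
pics
station.py
{'time_s': 0.0, 'joints': array([ 1.09887851,  0.47778476,  0.02236094,  1.5564377 , -0.01150612,
        1.10926732, -0.08311374]), 'dq': array([ 0.00053302,  0.00271093, -0.00184318, -0.00166679,  0.00120681,
        0.00057352,  0.00016982]), 'effort': array([-1.84635182e-04, -5.82855141e+01,  1.53437745e+00, -2.72614539e+01,
       -5.43831394e-02,  1.70057220e-02,  1.35861769e-04]), 'ee_pos': array([ 239.97578548, -630.30726334,  240.6981833 ]), 'orientation': array([ 9.83500992e-01,  1.80900572e-01, -2.25854655e-04, -8.55016360e-04]), 'force': array([0.02409629, 0.38491138, 0.20151284]), 'ft_torque': array([-0.00779125,  0.00784975,  0.00838575]), 'gripper_force': 0.0, 'width': 87.87186181347771}
scene 502.4572344735847 502.4572344735847 327.7457480781207 239.91183160031053 [[-0.73066259 -0.68268291 -0.00873103]
 [-0.50110744  0.54492369 -0.6722719 ]
 [ 0.46370628 -0.48682874 -0.74025284]] [ 352.94006181  340.64234473 1154.96253826]
side 542.2175100646964 542.2175100646964 323.15138654681454 240.84207620271872 [[-0.83533534 -0.54933142 -0.02120992]
 [-0.24401128  0.40507377 -0.88112073]
 [ 0.49261888 -0.73085582 -0.4724155 ]] [ 417.38391842  239.18192162 1376.65175416]
[[-1.14936482e-03 -9.56332521e-01 -2.92278613e-01  8.05883197e+01]
 [ 9.99999305e-01 -1.17614687e-03 -8.40859058e-05 -6.13529245e-01]
 [-2.63348491e-04 -2.92278507e-01  9.56333208e-01 -1.43576397e+02]
 [ 0.00000000e+00  0.00000000e+00  0.00000000e+00  1.00000000e+00]] 418.32770781721007
```
View pics/scene0.png

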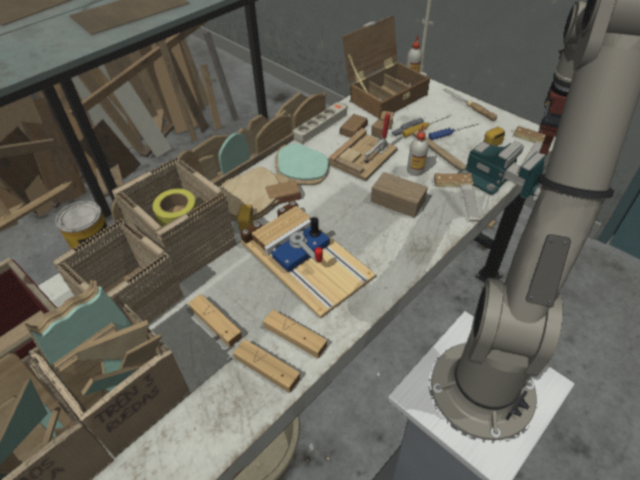

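View pics/side0.png

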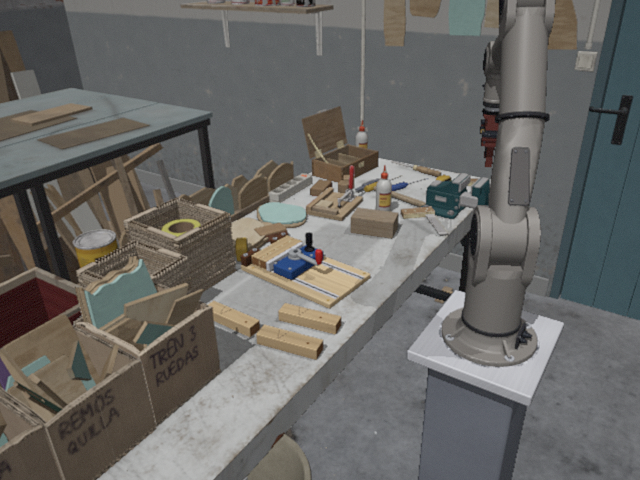

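The scene view shows three staves at about (215,318), (295,333) and (265,364). The clamp is around (310,260), with the black handle at (314,225) and the red knob at (319,254). The block is at (399,195) and the bottle at (418,150). I'll enlarge it to read corners.

Create h.py:
```python
import numpy as np, cv2
from station import manip
from scipy.spatial.transform import Rotation as Ro
def plane(f,uv,z,R=None,t=None):
    R=np.array(f["R"]) if R is None else R; t=np.array(f["t"]) if t is None else t
    d=R.T@np.array([(uv[0]-f["cx"])/f["fx"],(uv[1]-f["cy"])/f["fy"],1]); c=-R.T@t
    return c+d*(z-c[2])/d[2]
def wrist():
    o=manip.get_obs(); f=manip.grab_frame("wrist"); T=np.eye(4)
    T[:3,:3]=Ro.from_quat(o["orientation"]).as_matrix(); T[:3,3]=o["ee_pos"]
    M=np.linalg.inv(T@np.array(f["tool_from_camera"])); f["R"]=M[:3,:3]; f["t"]=M[:3,3]
    return f
def proj(f,X):
    c=np.array(f["R"])@np.array(X)+np.array(f["t"]); return [f["fx"]*c[0]/c[2]+f["cx"],f["fy"]*c[1]/c[2]+f["cy"]]
def togo(x,y,z,yaw=None):
    """tool down; yaw = world angle (rad) of closing line (tool y); prints shift in present tool axes and rz"""
    o=manip.get_obs(); R=Ro.from_quat(o["orientation"]).as_matrix()
    d=R.T@(np.array([x,y,z])-o["ee_pos"]); s="d=%s"%np.round(d,1)
    if yaw is not None:
        c=np.arctan2(R[1,1],R[0,1]); a=(yaw-c+np.pi/2)%np.pi-np.pi/2; s+=" rz=%.3f"%(-a)
    # tilt error, to turn z straight down
    w=np.cross(R[:,2],[0,0,-1]); s+=" tilt(tool)=%s"%np.round(R.T@w,3)
    print(s,"j1,j7",np.round([o["joints"][0],o["joints"][6]],2),"t",o["time_s"])
```

Run:
```python
import cv2
i=cv2.imread("pics/scene0.png")
a=cv2.resize(i[195:395,180:445],None,fx=3,fy=3,interpolation=cv2.INTER_CUBIC)[:600,:800]
cv2.imwrite("pics/c1.png",a)
b=cv2.resize(i[120:230,340:490],None,fx=5,fy=5,interpolation=cv2.INTER_CUBIC)
cv2.imwrite("pics/c2.png",b)
```

```text
(no output)
```

View pics/c1.png

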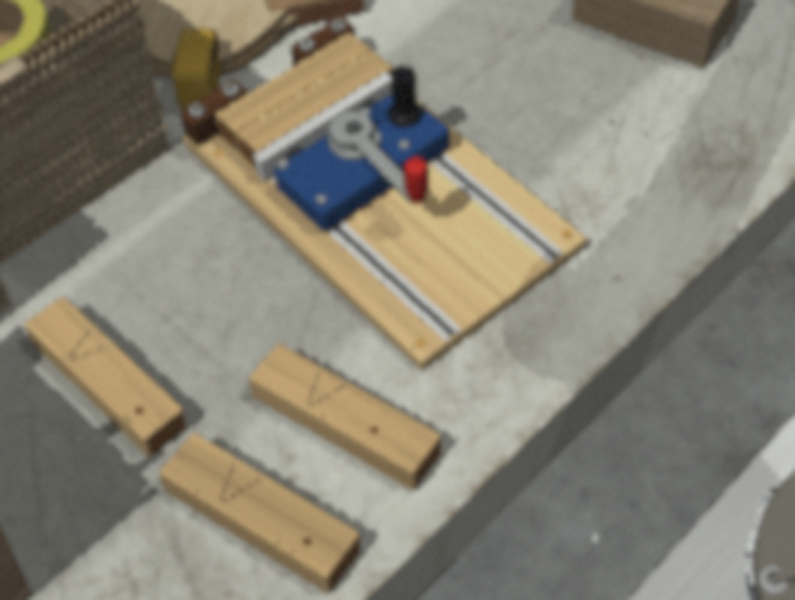

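View pics/c2.png

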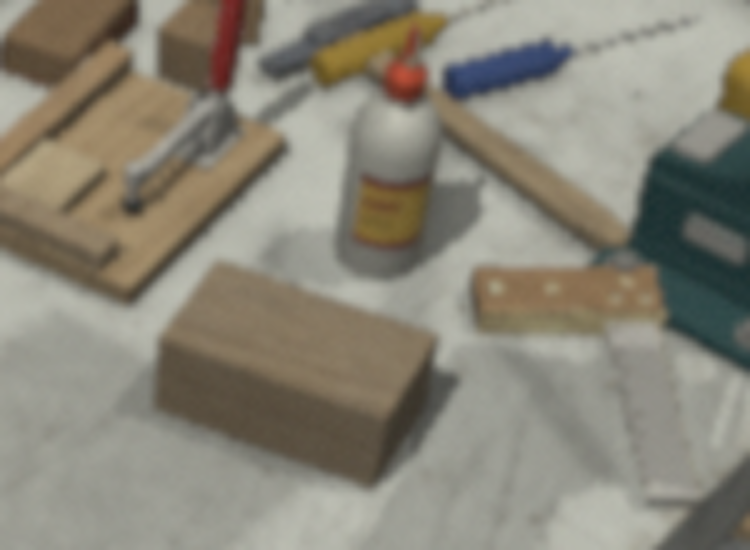

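Run:
```python
from h import *
f=manip.grab_frame("scene")
A=lambda p:(180+p[0]/3,195+p[1]/3); B=lambda p:(340+p[0]/5,120+p[1]/5)
def show(n,pts,z,g):
    P=np.array([plane(f,g(p),z)[:2] for p in pts]); print(n,P.round(0).tolist(),"mid",P.mean(0).round(1),"edges",[round(float(np.linalg.norm(P[i]-P[i-1])),0) for i in range(len(P))])
    print("  dir01",np.degrees(np.arctan2(*(P[1]-P[0])[::-1])).round(1),"dir12",np.degrees(np.arctan2(*(P[2]-P[1])[::-1])).round(1))
show("A",[(62,298),(25,324),(147,438),(184,410)],32,A)
show("B",[(280,346),(250,380),(418,466),(440,437)],32,A)
show("C",[(192,435),(160,468),(333,568),(358,540)],32,A)
show("bed L,near,R",[(185,141),(422,358),(587,238)],18,A)
show("block",[(218,262),(435,335),(383,418),(160,343)],62,B)
show("block bottom front",[(157,405),(372,483)],0,B)
show("panel top",[(350,36),(393,73),(255,153),(216,113)],50,A)
show("handle top",[(403,72)],111,A); show("knob top",[(416,162)],111,A); show("pivot",[(351,126)],94,A)
show("bottle base",[(383,258)],0,B);
```

```text
A [[666.0, 286.0], [667.0, 324.0], [505.0, 324.0], [503.0, 287.0]] mid [585.2 305.1] edges [163.0, 38.0, 163.0, 37.0]
  dir01 88.2 dir12 179.9
B [[491.0, 192.0], [485.0, 231.0], [328.0, 195.0], [333.0, 164.0]] mid [409.1 195.5] edges [161.0, 40.0, 161.0, 31.0]
  dir01 99.4 dir12 -167.0
C [[480.0, 298.0], [476.0, 334.0], [315.0, 301.0], [317.0, 272.0]] mid [397.1 301.2] edges [165.0, 37.0, 164.0, 29.0]
  dir01 96.6 dir12 -168.1
bed L,near,R [[739.0, 88.0], [402.0, 113.0], [382.0, -81.0]] mid [507.5  39.7] edges [395.0, 338.0, 195.0]
  dir01 175.7 dir12 -96.0
block [[601.0, -384.0], [461.0, -420.0], [441.0, -339.0], [580.0, -301.0]] mid [ 521.  -360.9] edges [86.0, 144.0, 83.0, 144.0]
  dir01 -165.7 dir12 104.1
block bottom front [[586.0, -311.0], [445.0, -346.0]] mid [ 515.5 -328.3] edges [145.0, 145.0]Traceback (most recent call last):
  File "<stdin>", line 12, in <module>
  File "<stdin>", line 6, in show
IndexError: index 2 is out of bounds for axis 0 with size 2
```

Run:
```python
from h import *
f=manip.grab_frame("scene")
A=lambda p:(180+p[0]/3,195+p[1]/3); B=lambda p:(340+p[0]/5,120+p[1]/5)
for n,p,z,g in [("pan",(350,36),50,A),("pan",(393,73),50,A),("pan",(255,153),50,A),("pan",(216,113),50,A),("handle",(403,72),111,A),("knob",(416,162),111,A),("pivot",(351,126),94,A),("bottle",(383,255),0,B),("cap",(407,75),160,B)]:
    print(n,plane(f,g(p),z).round(1))
togo(540,0,330,np.pi/2-0.09)
```

```text
pan [700.6 -98.4  50. ]
pan [633.3 -90.4  50. ]
pan [654.7  69.5  50. ]
pan [719.4  60.5  50. ]
handle [584.  -55.9 111. ]
knob [500.   14.7 111. ]
pivot [583.1  12.7  94. ]
bottle [ 567.8 -524.2    0. ]
cap [ 559.  -504.2  160. ]
d=[ 504.7 -482.7  -88.4] rz=0.454 tilt(tool)=[-0.001  0.    -0.   ] j1,j7 [ 1.1  -0.08] t 0.25
```

Careful with the scale: shifts go in units of 100 mm. That gives: 28 mm is 0.28, -26.8 mm is -0.268.

```bash
python3 nudge.py '0 0 0 0.28 -0.268 -0.08 88
0 0 0 0.28 -0.268 -0.08 88
0 0 0 0.28 -0.268 -0.08 88
0 0 0 0.28 -0.268 -0.08 88
0 0 0 0.28 -0.268 -0.08 88
0 0 0 0.28 -0.268 -0.08 88
0 0 0 0.28 -0.268 -0.08 88
0 0 0 0.28 -0.268 -0.08 88
0 0 0 0.28 -0.268 -0.08 88
0 0 0 0.28 -0.268 -0.08 88
0 0 0 0.28 -0.268 -0.08 88
0 0 0 0.28 -0.268 0 88'
python3 nudge.py '0 0 0 0.28 -0.268 0 88
0 0 0 0.28 -0.268 0 88
0 0 0 0.28 -0.268 0 88
0 0 0 0.28 -0.268 0 88
0 0 0 0.28 -0.268 0 88
0 0 0.113 0.28 -0.268 0 88
0 0 0.113 0 0 0 88
0 0 0.113 0 0 0 88
0 0 0.113 0 0 0 88
0 0 0 0 0 0 88'
python3 -c "
from h import *
f=wrist(); cv2.imwrite('pics/w1.png',f['img'][:,:,::-1]); np.savez('w1.npz',**{k:f[k] for k in('R','t','fx','fy','cx','cy')}); togo(540,0,330,np.pi/2-.09)"
```

```text
time_s: 1.25
ee_pos: [440.8, -209.2, 331.5]
orientation: [0.984, 0.181, 0.001, 0.001]
force: [1.7, 0.0, -0.6]
width: 87.7
gripper_force: 0.0
time_s: 2.08
ee_pos: [539.1, -1.4, 329.5]
orientation: [0.999, -0.044, -0.0, 0.0]
force: [0.3, 0.3, -1.0]
width: 87.7
gripper_force: 0.0
d=[ 0.8 -1.6 -0.4] rz=0.007 tilt(tool)=[ 0.  0. -0.] j1,j7 [ 0.2  -1.84] t 2.1333
```

View pics/w1.png

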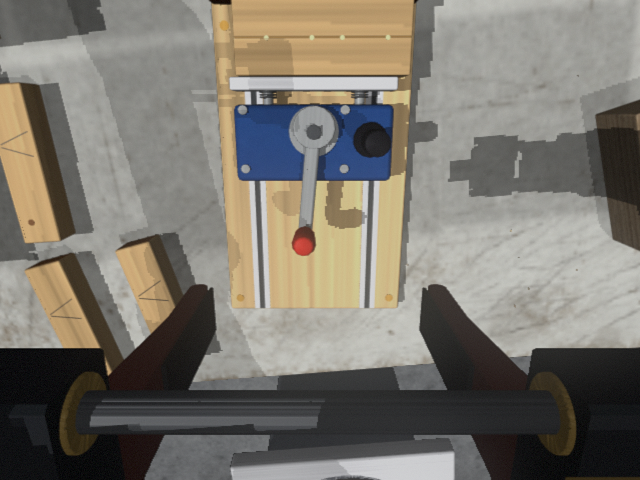

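The wrist view shows the clamp square on: knob at (303,241), handle at (373,139), bed near corners at (231,307) and (399,307), and pressure bar front edge from (229,78) to (397,76).

Run:
```python
from h import *
f={k:v for k,v in np.load('w1.npz').items()}
P={}
for n,p,z in [("knob",(303,241),94),("handle",(373,139),90),("pivot",(314,131),100),("bedL",(231,307),18),("bedR",(399,307),18),("padL",(229,77),52),("padR",(397,76),52),("fenceL",(233,29),50),("A1",(0,84),32),("A2",(35,83),32),("A3",(71,236),32),("A4",(27,243),32),("Bfar1",(117,249),32),("Bfar2",(158,235),32),("Cfar1",(27,270),32),("Cfar2",(75,254),32),("blockTop",(597,114),62)]:
    P[n]=plane(f,p,z); print(n,P[n].round(1))
v=P["bedL"]-P["bedR"]; a=np.arctan2(-v[0],v[1]); w=P["padL"]-P["padR"]; print("yaw",a,np.linalg.norm(v),np.arctan2(-w[0],w[1]),np.linalg.norm(w))
x=np.array([np.cos(a),np.sin(a),0]); O=(P["bedL"]+P["bedR"])/2+175*x; print("origin",O)
for n in P: d=P[n]-O; print(n,(d@x).round(1),(d@np.array([-x[1],x[0],0])).round(1))
print("pts",[proj(f,(P["knob"][0],P["knob"][1],z)) for z in(65,111)])
```

```text
knob [503.4  15.9  94. ]
handle [591.3 -55.5  90. ]
pivot [603.4  -3.8 100. ]
bedL [405.7 114.7  18. ]
bedR [387.6 -85.5  18. ]
padL [657.5  71.8  52. ]
padR [644.2 -85.6  52. ]
fenceL [698.1  62.3  50. ]
A1 [673.3 302.2  32. ]
A2 [671.1 267.4  32. ]
A3 [513.2 273.2  32. ]
A4 [509.6 323.7  32. ]
Bfar1 [493.8 226.3  32. ]
Bfar2 [505.7 177.8  32. ]
Cfar1 [478.4 333.   32. ]
Cfar2 [492.3 274.2  32. ]
blockTop [ 593.3 -270.3   62. ]
yaw -0.09034391490070019 201.0185116996662 -0.08427993083255765 157.99958636070198
origin [570.91322443  -1.15582038  18.        ]
knob -68.8 10.9
handle 25.3 -52.3
pivot 32.6 0.3
bedL -175.0 100.5
bedR -175.0 -100.5
padL 79.7 80.5
padR 80.6 -77.5
fenceL 121.0 74.7
A1 74.6 311.3
A2 75.5 276.5
A3 -82.3 268.0
A4 -90.4 318.0
Bfar1 -97.3 219.6
Bfar2 -81.1 172.3
Cfar1 -122.3 324.4
Cfar2 -103.2 267.2
blockTop 46.6 -266.0
pts [[np.float64(303.90902145808315), np.float64(232.54274547186887)], [np.float64(302.40552678228073), np.float64(246.53079497485874)]]
```

```bash
python3 nudge.py '0 0 -0.12 0 0 0 70
0 0 -0.12 0 0 0 70
0 0 -0.12 0 0 0 70
0 0 -0.12 0 0 0 70
0 0 -0.12 0 0 0 70
0 0 -0.12 0 0 0 70
0 0 -0.12 0 0 0 70
0 0 -0.12 0 0 0 70
0 0 -0.12 0 0 0 70
0 0 -0.12 0 0 0 70
0 0 -0.12 0 0 0 70
0 0 -0.12 0 0 0 70'
python3 nudge.py '0 0 -0.12 0 0 0 70
0 0 -0.12 0 0 0 70
0 0 -0.12 0 0 0 70
0 0 -0.12 0 0 0 70
0 0 -0.12 0 0 0 70
0 0 -0.12 0 0 0 70
0 0 -0.12 0 0 0 70
0 0 -0.12 0 0 0 70
0 0 -0.12 0 0 0 70
0 0 -0.12 0 0 0 70
0 0 -0.12 0 0 0 70
0 0 -0.12 0 0 0 70'
python3 nudge.py '0 0 -0.12 0 0 0 70
0 0 -0.1 0 0 0 70
0 0 0 0 0 0 60'
python3 -c "
from h import *
togo(503.4,15.9,94,np.pi/2-.09)"
```

```text
time_s: 3.13
ee_pos: [539.1, -1.9, 329.7]
orientation: [0.776, 0.63, 0.0, 0.0]
force: [0.6, 0.2, 0.8]
width: 70.0
gripper_force: 0.0
time_s: 4.13
ee_pos: [539.0, -1.9, 329.7]
orientation: [0.168, 0.986, -0.0, 0.0]
force: [0.5, -0.7, 0.2]
width: 70.0
gripper_force: 0.0
time_s: 4.38
ee_pos: [539.1, -2.0, 329.6]
orientation: [0.06, 0.998, 0.0, -0.0]
force: [1.2, -0.1, 0.5]
width: 66.4
gripper_force: 0.0
d=[ 37.6  13.5 235.6] rz=-0.030 tilt(tool)=[ 0. -0.  0.] j1,j7 [0.55 1.16] t 4.3833
```

```bash
python3 nudge.py '0 0 -0.03 0.185 0.065 0.3 60
0 0 0 0.185 0.065 0.3 60
0 0 0 0 0 0.38 60
0 0 0 0 0 0.38 60
0 0 0 0 0 0.38 60
0 0 0 0 0 0.3 60
0 0 0 0 0 0.2 60
0 0 0 0 0 0.12 60
0 0 0 0 0 0 10
0 0 0 0 0 0 10
0 0 0 0 0 0 10
0 0 0 0 0 0 10' 8
python3 nudge.py '0 0 0 0 0 0 10
0 0 0 0 0 0 10'
python3 -c "
from h import *
togo(503.4,15.9,94,np.pi/2-.09)"
```

```text
time_s: 5.38
ee_pos: [505.0, 15.5, 95.2]
orientation: [0.049, 0.999, -0.0, 0.001]
force: [0.1, 0.0, 0.4]
width: 36.8
gripper_force: 0.0
time_s: 5.55
ee_pos: [504.5, 15.3, 94.6]
orientation: [0.049, 0.999, -0.0, 0.001]
force: [0.4, -0.4, -0.7]
width: 23.7
gripper_force: 0.0
d=[1.1 0.5 0.6] rz=-0.007 tilt(tool)=[-0.     0.002 -0.   ] j1,j7 [0.4  0.91] t 5.55
```

Scaled: 12 mm is 0.12, -0.7 mm is -0.007.

```bash
python3 nudge.py '0 0 0 0 0 0 10
0 0 0 0 0 0 10
0 0 0.12 -0.007 0.12 0 10
0 0 0.12 -0.007 0.12 0 10
0 0 0.12 -0.007 0.12 0 10
0 0 0.12 -0.007 0.12 0 10
0 0 0.12 -0.007 0.12 0 10
0 0 0.12 -0.007 0.12 0 10
0 0 0.12 -0.007 0.12 0 10'
python3 -c "
from h import *
togo(503.4,15.9,94,np.pi/2-.09)"
```

```text
time_s: 6.3
ee_pos: [546.5, 83.0, 94.2]
orientation: [0.455, 0.89, -0.001, 0.002]
force: [4.3, -10.5, 2.0]
width: 21.9
gripper_force: 8.0
d=[-29.2 -74.3   0.4] rz=-0.856 tilt(tool)=[-0.     0.005  0.   ] j1,j7 [0.11 0.06] t 6.3
```

Scaled: 6 mm is 0.06, 1 mm is 0.01.

```bash
python3 nudge.py '0 0 0.12 -0.007 0.12 0 10
0 0 0.12 -0.007 0.12 0 10
0 0 0.12 -0.007 0.12 0 10
0 0 0.12 -0.007 0.12 0 10
0 0 0.12 -0.007 0.12 0 10
0 0 0.06 -0.003 0.06 0 10
0 0 0 0 0.01 0 10
0 0 0 0 0 0 10'
python3 -c "
from h import *
togo(591.3,-55.5,94,-.09)"
```

```text
time_s: 6.97
ee_pos: [607.0, 106.8, 93.5]
orientation: [0.715, 0.699, 0.0, -0.0]
force: [0.4, 2.4, -2.2]
width: 21.5
gripper_force: 8.0
d=[-162.6  -11.9   -0.7] rz=0.066 tilt(tool)=[ 0.    -0.001  0.   ] j1,j7 [-0.05 -0.49] t 6.9667
```

Scaled: -40 mm is -0.4, -25 mm is -0.25.

```bash
python3 nudge.py '0 0 0 0 0 0 50
0 0 0 0 0 0 50
0 0 0 0 0 0 50
0 0 0 0 0 0 50
0 0 0 0 0 -0.25 50
0 0 0 0 0 -0.25 50
0 0 0.066 0 0 0 50
0 0 0 -0.4 -0.05 0 50
0 0 0 -0.4 -0.05 0 50
0 0 0 -0.4 -0.05 0 50
0 0 0 -0.4 -0.05 0 50
0 0 0 0 0 0 50'
python3 -c "
from h import *
togo(591.3,-55.5,94,-.09)"
```

```text
time_s: 7.97
ee_pos: [570.0, -62.4, 143.3]
orientation: [0.743, 0.67, -0.003, 0.001]
force: [0.3, 0.1, -0.9]
width: 49.9
gripper_force: 0.0
d=[ 9.3 20.6 49.3] rz=-0.014 tilt(tool)=[-0.002  0.006 -0.   ] j1,j7 [ 0.22 -0.25] t 7.9667
```

```bash
python3 nudge.py '0 0 0 0.045 0.103 0 60
0 0 0 0.045 0.103 0 60
0 0 0 0 0 0 60
0 0 0 0 0 0.25 60
0 0 0 0 0 0.24 60
0 0 0 0 0 0 10
0 0 0 0 0 0 10
0 0 0 0 0 0 10
0 0 0 0 0 0 10
0 0 0 0 0 0 10
0 0 0 0 0 0 10
0 0 0 0 0 0 10' 20
python3 -c "
from h import *
togo(591.3-.996*105,-55.5+.09*105,94,-.09)"
```

```text
time_s: 8.97
ee_pos: [591.8, -43.6, 95.4]
orientation: [0.739, 0.674, -0.001, -0.001]
force: [-7.8, 2.3, 5.6]
width: 20.1
gripper_force: 18.8
d=[ -12.1 -104.4    1.8] rz=-0.002 tilt(tool)=[-0.004 -0.    -0.   ] j1,j7 [ 0.18 -0.29] t 8.9667
```

Scaled: -13 mm is -0.13.

```bash
python3 nudge.py '0 0 0 0 0 0 50
0 0 0 0 0 0 50
0 0 0 0 0 0 50
0 0 0 0 0 0 50
0 0 0 -0.13 0 0 50
0 0 0 0 0 0 50
0 0 0 0 0 0 50
0 0 0 0 0 0 10
0 0 0 0 0 0 10
0 0 0 0 0 0 10
0 0 0 0 0 0 10
0 0 0 0 0 0 10' 20
python3 nudge.py '0 0 0 0 0 0 10'
python3 -c "
from h import *
togo(591.3-.996*105,-55.5+.09*105,94,-.09)"
```

```text
time_s: 9.97
ee_pos: [591.1, -57.0, 94.5]
orientation: [0.739, 0.674, -0.001, -0.001]
force: [-5.1, 0.9, 3.2]
width: 22.7
gripper_force: 20.0
time_s: 10.05
ee_pos: [591.1, -57.1, 94.4]
orientation: [0.739, 0.674, -0.001, -0.001]
force: [-4.8, 1.0, 3.5]
width: 22.8
gripper_force: 20.0
d=[   1.4 -104.9    0.8] rz=-0.002 tilt(tool)=[-0.003  0.     0.   ] j1,j7 [ 0.2  -0.27] t 10.05
```

Scaled: -15 mm is -0.15, -10 mm is -0.1.

```bash
python3 nudge.py '0 0 0 0 -0.05 0 10
0 0 0 0 -0.1 0 10
0 0 0 0 -0.15 0 10
0 0 0 0 -0.15 0 10
0 0 0 0 -0.15 0 10
0 0 0 0 -0.15 0 10
0 0 0 0 -0.15 0 10
0 0 0 0 -0.1 0 10
0 0 0 0 -0.05 0 10
0 0 0 0 0 0 10
0 0 0 0 0 0 10' 30
python3 nudge.py '0 0 0 0 0 0 60
0 0 0 0 0 0 60
0 0 0 0 0 0 60
0 0 0 0 0 -0.4 60
0 0 0 0 0 -0.4 60
0 0 0 0 0 -0.4 60
0 0 0 0 0 0 60'
python3 -c "
from h import *
togo(571+103,-12,150,-.09)"
```

```text
time_s: 10.97
ee_pos: [488.1, -47.8, 94.5]
orientation: [0.739, 0.674, 0.0, 0.0]
force: [2.6, -1.0, -6.1]
width: 22.8
gripper_force: 30.0
time_s: 11.55
ee_pos: [492.4, -47.5, 222.0]
orientation: [0.739, 0.674, 0.004, 0.004]
force: [1.6, -0.1, -0.7]
width: 59.9
gripper_force: 0.0
d=[ 52.  176.7  74.2] rz=-0.002 tilt(tool)=[ 0.012 -0.    -0.   ] j1,j7 [ 0.26 -0.21] t 11.55
```

Scaled: 35 mm is 0.35, 10 mm is 0.1.

```bash
python3 nudge.py '0 0 0 0.1 0.35 0 87
0 0 0 0.1 0.35 0 87
0 0 0 0.1 0.35 0 87
0 0 0 0.1 0.35 0 87
0 0 0 0.1 0.35 0 87
0 0 0 0 0 0 87
0 0 0 0 0 0 87' 25
python3 -c "
from h import *
f=wrist(); cv2.imwrite('pics/w2.png',f['img'][:,:,::-1]); np.savez('w2.npz',**{k:f[k] for k in('R','t','fx','fy','cx','cy')}); togo(687.5,-11.6,42,-.09)"
```

```text
time_s: 12.13
ee_pos: [667.9, -13.1, 213.5]
orientation: [0.739, 0.674, -0.0, -0.001]
force: [-0.7, -0.5, -0.3]
width: 87.3
gripper_force: 0.0
d=[  4.1  20.8 171.7] rz=-0.002 tilt(tool)=[-0.001  0.     0.   ] j1,j7 [ 0.14 -0.3 ] t 12.1833
```

View pics/w2.png

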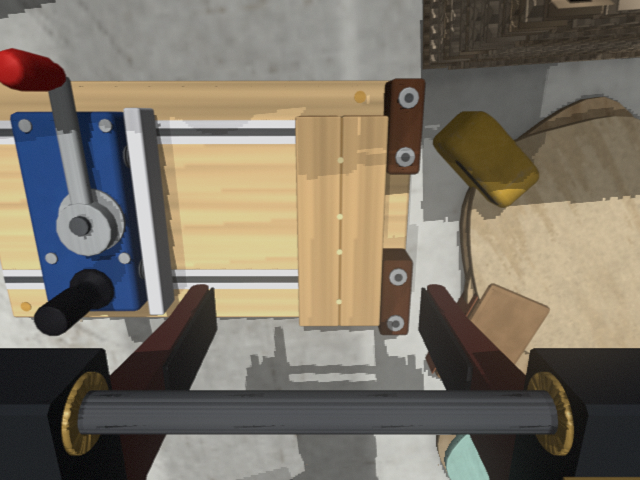

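The panel's top corners are at (296,117), (387,115), (381,327) and (300,327). The gap between the stops runs from row 173 to row 250, and the jaw is drawn well back.

Run:
```python
from h import *
f={k:v for k,v in np.load('w2.npz').items()}
O=np.array([571,-1.2]);a=-.088;x=np.array([np.cos(a),np.sin(a)]);y=np.array([-x[1],x[0]])
for n,p,z in [("p",(296,117),50),("p",(387,115),50),("p",(381,327),50),("p",(300,327),50),("stopU",(388,173),52),("stopL",(384,250),52),("stopUo",(387,81),52),("stopLo",(380,333),52),("padface",(150,108),52),("padface",(172,312),52)]:
    P=plane(f,p,z)[:2]; print(n,P.round(1),((P-O)@x).round(1),((P-O)@y).round(1))
```

```text
p [659.7  65.5] 82.5 74.2
p [723.6  60.9] 146.6 75.3
p [ 711.4 -105.2] 149.0 -91.2
p [645.3 -99.1] 82.6 -91.0
stopU [722.3  20.5] 148.8 34.9
stopL [716.7 -38.2] 148.3 -24.1
stopUo [724.3  83.2] 145.3 97.6
stopLo [ 710.1 -109.5] 148.1 -95.6
padface [559.2  80.8] -19.0 80.7
padface [544.2 -75.2] -20.2 -76.1
```

Scaled: 20 mm is 0.2, 18.9 mm is 0.189.

```bash
python3 nudge.py '0 0 0 -0.036 0.189 0.2 88
0 0 0 0 0 0.38 88
0 0 0 0 0 0.38 88
0 0 0 0 0 0.3 88
0 0 0 0 0 0 88
0 0 0 0 0 0.2 88
0 0 0 0 0 0.15 88
0 0 0 0 0 0.1 88
0 0 0 0 0 0 88' 25
python3 -c "
from h import *
togo(686.4,-18.4,42,-.088)"
```

```text
time_s: 12.93
ee_pos: [684.0, -19.7, 42.5]
orientation: [0.739, 0.674, -0.001, -0.001]
force: [-0.5, -0.3, 0.7]
width: 88.0
gripper_force: 0.0
d=[1.5 2.3 0.5] rz=-0.004 tilt(tool)=[-0.003  0.001  0.   ] j1,j7 [ 0.12 -0.34] t 12.9333
```

```bash
python3 nudge.py '0 0 0 0 0 0 50
0 0 0 0 0 0 50
0 0 0 0 0 0 50
0 0 0 0 0 0 50
0 0 0 0 0 0 50
0 0 0 0 0 -0.1 50
0 0 0 0 0 -0.3 50
0 0 0 0 0 -0.4 50
0 0 0 0 0 -0.4 50
0 0 0 0 0 -0.4 50
0 0 0 0 0 -0.2 50
0 0 0 0 0 0 50' 30
python3 nudge.py '0 0 0 0 0 0 50
0 0 0 0 0 0 50
0 0 0 0 0 0 50'
python3 -c "
from h import *
togo(560,-190,240,.245)"
```

```text
time_s: 13.93
ee_pos: [688.6, -19.1, 231.1]
orientation: [0.739, 0.674, 0.004, 0.004]
force: [0.9, -0.2, -1.2]
width: 65.8
gripper_force: 30.0
time_s: 14.18
ee_pos: [684.1, -19.6, 221.5]
orientation: [0.739, 0.674, -0.001, -0.001]
force: [0.2, 0.2, -1.1]
width: 65.7
gripper_force: 30.0
d=[-181.1 -108.   -18. ] rz=-0.337 tilt(tool)=[-0.004  0.001  0.   ] j1,j7 [ 0.14 -0.28] t 14.1833
```

```bash
python3 nudge.py '0 0 0 -0.2 -0.12 0 50
0 0 0 -0.2 -0.12 0 50
0 0 0 -0.2 -0.12 0 50
0 0 0 -0.2 -0.12 0 50
0 0 0 -0.2 -0.12 0 50
0 0 0 -0.2 -0.12 0 50
0 0 0 -0.2 -0.12 0 50
0 0 0 -0.2 -0.12 0 50
0 0 0 -0.2 -0.12 0 50
0 0 -0.112 0 0 0 50
0 0 -0.112 0 0 0 50
0 0 -0.112 0 0 0 50' 30
python3 - <<'E'
from h import *
f={k:v for k,v in np.load('w1.npz').items()}
for p in [(597,114),(613,240)]: print(plane(f,p,0))
g=manip.grab_frame("side"); cv2.imwrite('pics/s1.png',cv2.resize(g["img"][170:270,310:460],None,fx=5,fy=5,interpolation=cv2.INTER_CUBIC)[:,:,::-1])
togo(560,-190,220,.245)
E
```

```text
time_s: 15.18
ee_pos: [560.1, -189.1, 222.0]
orientation: [0.614, 0.789, -0.001, -0.001]
force: [0.3, 0.0, -2.0]
width: 65.8
gripper_force: 30.0
[ 589.37510112 -309.85922431    0.        ]
[ 442.87679596 -343.74047078    0.        ]
d=[-1.1 -0.4  1.9] rz=0.010 tilt(tool)=[-0.003 -0.002  0.   ] j1,j7 [0.49 0.34] t 15.2333
```

View pics/s1.png

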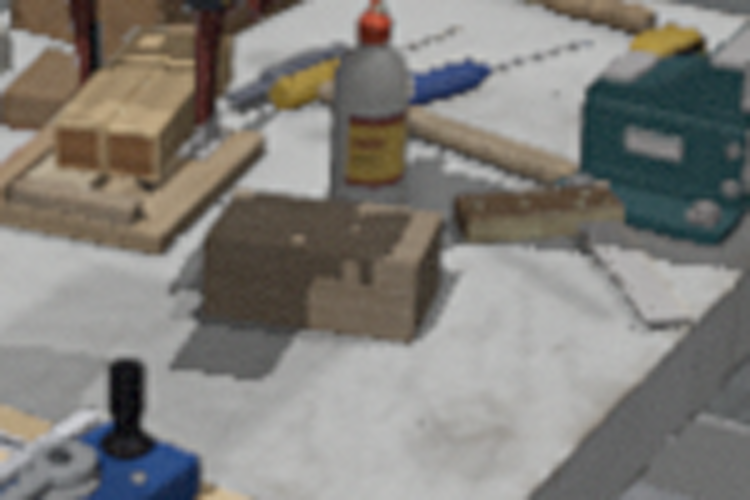

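Careful with the scale: shifts go in units of 100 mm. That gives: -20 mm is -0.2, 20 mm is 0.2.

```bash
python3 nudge.py '0 0 0.02 -0.2 0 0.1 50
0 0 0 -0.2 0 0.2 50
0 -0.1175 0 -0.1 0 0.1 50
0 -0.1175 0 -0.1 0 0 50
0 -0.1175 0 -0.05 0 0 50
0 -0.1175 0 0 0 0 50
0 0 0 0 0 0 50
0 0 0 0 0 0 50' 30
cat >> h.py <<'E'
def tilted(x,y,z,yaw,th):
    """want tool y along yaw (world), tool z tilted by -th about y from straight down"""
    o=manip.get_obs(); R=Ro.from_quat(o["orientation"]).as_matrix()
    u=np.array([np.cos(yaw),np.sin(yaw),0]); n=np.array([-np.sin(yaw),np.cos(yaw),0])
    D=np.column_stack([n,u,[0,0,-1]])@Ro.from_rotvec([0,-th,0]).as_matrix()
    print("d",(R.T@(np.array([x,y,z])-o["ee_pos"])).round(1),"rot",Ro.from_matrix(R.T@D).as_rotvec().round(3),"F",o["force"].round(1),"w",round(o["width"],1),"j",o["joints"].round(2))
E
python3 -c "
from h import *
tilted(541.7,-260.3,58.7,.23,.47)"
```

```text
time_s: 15.9
ee_pos: [575.7, -248.7, 184.3]
orientation: [0.605, 0.762, -0.145, 0.18]
force: [-0.2, -1.4, -1.5]
width: 66.3
gripper_force: 30.0
d [ 53.2 -35.4 113.9] rot [-0.004 -0.005 -0.   ] F [-0.2 -1.4 -1.5] w 66.3 j [ 0.18  0.39 -0.12  1.92  0.7   0.81 -0.18]
```

Scaled: 15 mm is 0.15, 32 mm is 0.32.

```bash
python3 nudge.py '0 0 0 0 -0.18 0 50
0 0 0 0 -0.174 0 50
0 0 0 0.15 0 0.32 50
0 0 0 0.15 0 0.32 50
0 0 0 0.1 0 0.2 50
0 0 0 0.06 0 0.13 50
0 0 0 0.03 0 0.06 50
0 0 0 0 0 0 50
0 0 0 0 0 0 50' 30
python3 -c "
from h import *
tilted(541.7,-260.3,58.7,.23,.47)"
```

```text
time_s: 16.65
ee_pos: [542.3, -264.0, 72.4]
orientation: [0.608, 0.759, -0.145, 0.182]
force: [0.6, 0.5, -0.9]
width: 65.9
gripper_force: 30.0
d [ 9.5  0.3 10.5] rot [-0.004 -0.    -0.008] F [ 0.6  0.5 -0.9] w 65.9 j [ 0.15  0.53 -0.03  2.06  0.91  0.59 -0.44]
```

Scaled: 4.5 mm is 0.045, 4 mm is 0.04.

```bash
python3 nudge.py '0 0 0 0.04 0 0.045 50
0 0 0 0.03 0 0.035 50
0 0 0 0.02 0 0.02 50
0 0 0 0 0 0 50
0 0 0 0 0 0 50' 30
python3 -c "
from h import *
tilted(541.7,-260.3,58.7,.23,.47)"
```

```text
time_s: 17.07
ee_pos: [542.5, -260.2, 61.9]
orientation: [0.607, 0.759, -0.146, 0.184]
force: [-5.1, 3.5, 18.6]
width: 65.9
gripper_force: 30.0
d [ 1.5 -0.8  2.8] rot [-0.001  0.004 -0.007] F [-5.1  3.5 18.6] w 65.9 j [ 0.13  0.54 -0.02  2.06  0.94  0.58 -0.48]
```

Scaled: -40 mm is -0.4, -1 mm is -0.01.

```bash
python3 nudge.py '0 0 0 -0.005 0 -0.01 50
0 0 0 0 0 0 75
0 0 0 0 0 0 82
0 0 0 0 0 0 82
0 0 0 0 0 -0.15 82
0 0 0 0 0 -0.3 82
0 0 0 0 0 -0.4 82
0 0 0 0 0 -0.4 82
0 0 0 0 0 0 82' 20
python3 - <<'E'
from h import *
f=wrist(); cv2.imwrite('pics/w3.png',f['img'][:,:,::-1]);np.savez('w3.npz',**{k:f[k] for k in('R','t','fx','fy','cx','cy')})
g=manip.grab_frame("scene"); cv2.imwrite('pics/s2.png',cv2.resize(g["img"][130:360,180:460],None,fx=2.5,fy=2.5,interpolation=cv2.INTER_CUBIC)[:,:,::-1])
togo(409,195,250,0)
E
```

```text
time_s: 17.82
ee_pos: [532.5, -200.4, 177.4]
orientation: [0.606, 0.761, -0.142, 0.186]
force: [0.7, 0.8, 0.6]
width: 82.0
gripper_force: 0.0
d=[ 335.   -28.6 -257.1] rz=0.225 tilt(tool)=[ 0.003  0.453 -0.   ] j1,j7 [ 0.11 -0.32] t 17.9167
```

View pics/s2.png

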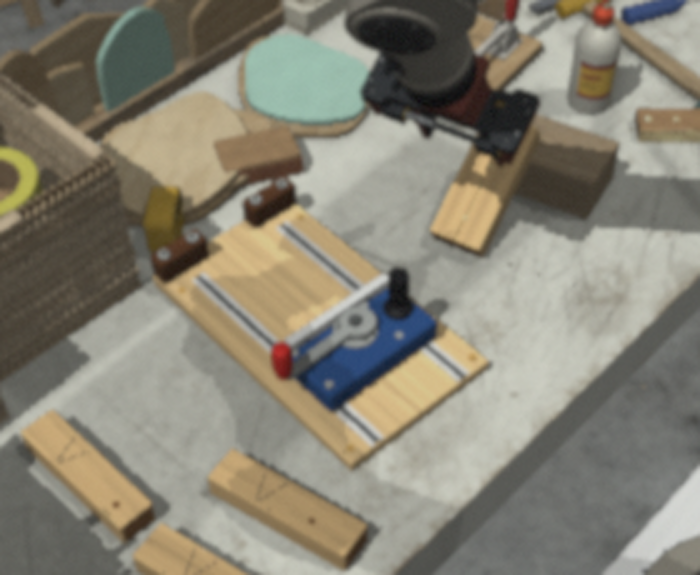

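```bash
python3 nudge.py '0 0.113 0 0 0 -0.3 82
0 0.113 0 0 0 -0.3 82
0 0.113 0 0 0 -0.3 82
0 0.114 0 0 0 -0.3 82
0 0 0 0 0 0 82
0 0 0 0 0 0 82' 20
python3 -c "
from h import *
togo(480,255,330,1.80)"
```

```text
time_s: 18.42
ee_pos: [521.1, -173.5, 281.4]
orientation: [0.626, 0.779, -0.01, 0.012]
force: [0.1, -1.6, -0.5]
width: 81.8
gripper_force: 0.0
d=[425.5  51.9 -62.5] rz=1.558 tilt(tool)=[-0.001  0.032 -0.   ] j1,j7 [0.39 0.33] t 18.4167
```

Scaled: 35.5 mm is 0.355, -5 mm is -0.05.

```bash
python3 nudge.py '0 0.016 0 0.355 0.043 -0.05 82
0 0.016 0 0.355 0.043 -0.05 82
0 0 0 0.355 0.043 -0.05 82
0 0 0 0.355 0.043 -0.05 82
0 0 0 0.355 0.043 -0.05 82
0 0 0 0.355 0.043 -0.05 82
0 0 0 0.355 0.043 -0.05 82
0 0 0 0.355 0.043 -0.05 82
0 0 0 0.355 0.043 -0.05 82
0 0 0 0.355 0.043 -0.05 82
0 0 0 0.355 0.043 -0.05 82
0 0 0 0.355 0.043 -0.05 82' 20
python3 nudge.py '0 0 -0.122 0 0 0 82
0 0 -0.122 0 0 0 82
0 0 -0.122 0 0 0 82
0 0 -0.122 0 0 0 82
0 0 -0.122 0 0 0 82
0 0 -0.122 0 0 0 82
0 0 -0.122 0 0 0 82
0 0 -0.122 0 0 0 82
0 0 -0.122 0 0 0 82
0 0 -0.122 0 0 0 82
0 0 -0.122 0 0 0 82
0 0 -0.122 0 0 0 82' 20
python3 nudge.py '0 0 -0.122 0 0 0 82
0 0 0 0 0 0 82
0 0 0 0 0 0 82' 20
python3 -c "
from h import *
f=wrist(); cv2.imwrite('pics/w4.png',f['img'][:,:,::-1]); np.savez('w4.npz',**{k:f[k] for k in('R','t','fx','fy','cx','cy')}); togo(409,195,60,1.80)"
```

```text
time_s: 19.42
ee_pos: [475.9, 257.8, 337.5]
orientation: [0.624, 0.781, -0.002, -0.001]
force: [1.2, -0.4, -0.2]
width: 81.7
gripper_force: 0.0
time_s: 20.42
ee_pos: [476.4, 256.2, 337.1]
orientation: [-0.061, 0.998, -0.001, -0.002]
force: [0.2, -0.1, 0.1]
width: 82.0
gripper_force: 0.0
time_s: 20.67
ee_pos: [476.6, 256.3, 338.1]
orientation: [-0.117, 0.993, -0.0, -0.002]
force: [-0.6, 0.4, 0.4]
width: 82.2
gripper_force: 0.0
d=[ 79.2 -44.1 278.9] rz=0.005 tilt(tool)=[ 0.    -0.004 -0.   ] j1,j7 [0.03 1.03] t 20.7167
```

View pics/w4.png

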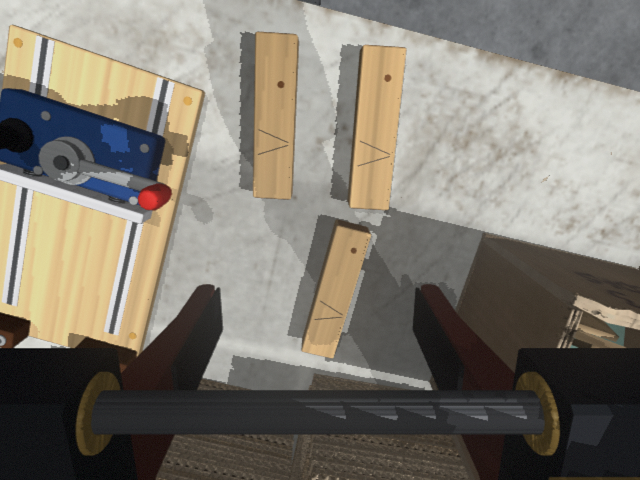

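The wrist view shows all three staves clearly. Their top corners:
- B: (257,33), (298,33), (292,199), (254,197)
- C: (365,45), (406,48), (388,210), (351,207)
- A: (335,222), (371,233), (336,358), (303,352)

Run:
```python
from h import *
f={k:v for k,v in np.load('w4.npz').items()}
for n,c in dict(B=[(257,33),(298,33),(292,199),(254,197)],C=[(365,45),(406,48),(388,210),(351,207)],A=[(335,222),(371,233),(336,358),(303,352)]).items():
    P=np.array([plane(f,p,32)[:2] for p in c]); l=(P[2]+P[3]-P[0]-P[1])/2; w=P[1]-P[0]+P[2]-P[3]
    print(n,P.round(0).tolist(),"mid",P.mean(0).round(1),"L",np.linalg.norm(l).round(0),"W",(np.linalg.norm(w)/2).round(0),"dir",np.arctan2(l[1],l[0]).round(3))
togo(409,195,60,1.80)
```

```text
B [[339.0, 163.0], [329.0, 202.0], [492.0, 232.0], [499.0, 191.0]] mid [414.8 197.2] L 164.0 W 41.0 dir 0.176
C [[325.0, 269.0], [318.0, 309.0], [479.0, 337.0], [485.0, 297.0]] mid [401.8 303. ] L 164.0 W 41.0 dir 0.173
A [[506.0, 284.0], [509.0, 326.0], [672.0, 327.0], [674.0, 286.0]] mid [590.3 305.6] L 166.0 W 42.0 dir 0.008
d=[ 79.2 -44.1 278.9] rz=0.005 tilt(tool)=[ 0.    -0.004 -0.   ] j1,j7 [0.03 1.03] t 20.7167
```

```bash
python3 nudge.py '0 0 0.058 0.24 -0.14 0.35 70
0 0 0 0.24 -0.14 0.35 70
0 0 0 0.24 -0.14 0.35 70
0 0 0 0 0 0.38 70
0 0 0 0 0 0.38 70
0 0 0 0 0 0.38 70
0 0 0 0 0 0 70
0 0 0 0 0 0 70' 20
python3 -c "
from h import *
togo(414.8,197.2,25,1.747)"
```

```text
time_s: 21.38
ee_pos: [417.5, 204.9, 127.4]
orientation: [-0.089, 0.996, -0.0, -0.003]
force: [-0.3, -0.2, 0.3]
width: 70.1
gripper_force: 0.0
d=[  3.4  -7.1 102.4] rz=0.003 tilt(tool)=[ 0.    -0.006 -0.   ] j1,j7 [-0.    0.84] t 21.3833
```

```bash
python3 nudge.py '0 0 0 0.034 -0.071 0.3 70
0 0 0 0 0 0.35 70
0 0 0 0 0 0.25 70
0 0 0 0 0 0.12 70
0 0 0 0 0 0 70
0 0 0 0 0 0 30
0 0 0 0 0 0 30
0 0 0 0 0 0 30
0 0 0 0 0 0 30
0 0 0 0 0 0 30
0 0 0 0 0 0 30' 25
python3 nudge.py '0 0 0 0 0 -0.1 30
0 0 0 0 0 -0.2 30
0 0 0 0 0 -0.3 30
0 0 0 0 0 -0.3 30
0 0 0 0 0 -0.2 30
0 0 0 0 0 0 30
0 0 0 0 0 0 30
0 0 0 0 0 0 30'
python3 nudge.py '0 0 0 0 0 0 30'
python3 nudge.py '0 0 0 0 0 0 30'
python3 nudge.py '0 0 0 0 0 0 30'
```

```text
time_s: 22.3
ee_pos: [417.6, 197.8, 27.6]
orientation: [-0.089, 0.996, 0.0, 0.0]
force: [-0.3, -2.3, 8.2]
width: 41.7
gripper_force: 25.0
time_s: 22.97
ee_pos: [416.4, 197.1, 136.1]
orientation: [-0.09, 0.996, 0.0, -0.001]
force: [-0.0, -0.6, -0.3]
width: 41.9
gripper_force: 25.0
time_s: 23.05
ee_pos: [416.1, 197.1, 135.5]
orientation: [-0.09, 0.996, 0.0, -0.002]
force: [-0.2, -0.1, -0.8]
width: 41.8
gripper_force: 25.0
time_s: 23.13
ee_pos: [416.1, 197.3, 135.4]
orientation: [-0.09, 0.996, 0.0, -0.002]
force: [-0.4, 0.0, -1.1]
width: 41.9
gripper_force: 25.0
time_s: 23.22
ee_pos: [416.3, 197.5, 135.6]
orientation: [-0.09, 0.996, 0.0, -0.002]
force: [-0.3, 0.0, -0.6]
width: 41.8
gripper_force: 25.0
```

```bash
python3 -c "
from h import *
togo(697.5,-12.4,200,-.088)"
```

```text
d=[-238.8 -256.8  -65.4] rz=-1.303 tilt(tool)=[ 0.001 -0.003 -0.   ] j1,j7 [0.03 0.87] t 23.2167
```

Scaled: -25.7 mm is -0.257, -15 mm is -0.15.

```bash
python3 nudge.py '0 0 0 0 0 -0.3 30
0 0 0 -0.239 -0.257 -0.2 30
0 0 0 -0.239 -0.257 -0.15 30
0 0 0 -0.239 -0.257 0 30
0 0 0 -0.239 -0.257 0 30
0 0 0 -0.239 -0.257 0 30
0 0 0 -0.239 -0.257 0 30
0 0 0 -0.239 -0.257 0 30
0 0 0 -0.239 -0.257 0 30
0 0 0 -0.239 -0.257 0 30
0 0 0 -0.239 -0.257 0 30
0 0 0 0 0 0 30'
python3 nudge.py '0 0 0.12 0 0 0 30
0 0 0.12 0 0 0 30
0 0 0.12 0 0 0 30
0 0 0.12 0 0 0 30
0 0 0.12 0 0 0 30
0 0 0.12 0 0 0 30
0 0 0.12 0 0 0 30
0 0 0.12 0 0 0 30
0 0 0.12 0 0 0 30
0 0 0.12 0 0 0 30
0 0 0.12 0 0 0 30
0 0 0.12 0 0 0 30'
python3 nudge.py '0 0 0.12 0 0 0 30
0 0 0.12 0 0 0 30
0 0 0.12 0 0 0 30
0 0 0.038 0 0 0 30
0 0 0 0 0 0 30
0 0 0 0 0 0 30'
python3 -c "
from h import *
togo(697.5,-12.4,47,-.088)"
```

```text
time_s: 24.22
ee_pos: [702.0, -19.6, 198.7]
orientation: [-0.086, 0.996, -0.001, -0.001]
force: [-0.6, -1.9, -0.4]
width: 42.0
gripper_force: 25.0
time_s: 25.22
ee_pos: [697.6, -12.1, 199.7]
orientation: [0.591, 0.806, -0.001, -0.002]
force: [-0.5, -0.1, -0.2]
width: 41.8
gripper_force: 25.0
time_s: 25.72
ee_pos: [697.7, -12.1, 200.0]
orientation: [0.737, 0.676, -0.001, -0.001]
force: [0.1, -0.6, -1.3]
width: 41.9
gripper_force: 25.0
d=[ -0.4   0.3 153. ] rz=0.003 tilt(tool)=[-0.003 -0.001 -0.   ] j1,j7 [ 0.04 -0.23] t 25.7167
```

Scaled: 40 mm is 0.4, 35 mm is 0.35.

```bash
python3 nudge.py '0 0 0 0 0 0.3 30
0 0 0 0 0 0.4 30
0 0 0 0 0 0.35 30
0 0 0 0 0 0.25 30
0 0 0 0 0 0.15 30
0 0 0 0 0 0.08 30
0 0 0 0 0 0 30
0 0 0 0 0 0 30'
python3 -c "
from h import *
togo(697.5,-12.4,47,-.088); print(manip.get_obs()['force'])"
```

```text
time_s: 26.38
ee_pos: [697.8, -12.2, 48.3]
orientation: [0.737, 0.676, -0.0, -0.001]
force: [-2.4, -0.1, -2.2]
width: 41.8
gripper_force: 25.0
d=[-0.2 -0.3  1.3] rz=0.001 tilt(tool)=[-0.002 -0.001 -0.   ] j1,j7 [ 0.03 -0.26] t 26.3833
[-2.3700297  -0.1056367  -2.16630624]
```

Scaled: -40 mm is -0.4, -20 mm is -0.2.

```bash
python3 nudge.py '0 0 0 0 0 0.025 30
0 0 0 0 0 0 30
0 0 0 0 0 0 52
0 0 0 0 0 0 52
0 0 0 0 0 0 52
0 0 0 0 0 -0.2 52
0 0 0 0 0 -0.4 52
0 0 0 0 0 -0.4 60
0 0 0 0 0 -0.4 70
0 0 0 0 0 -0.2 70
0 0 0 0 0 0 70'
python3 -c "
from h import *
g=manip.grab_frame('scene'); cv2.imwrite('pics/s3.png',cv2.resize(g['img'][130:360,180:460],None,fx=2.5,fy=2.5,interpolation=cv2.INTER_CUBIC)[:,:,::-1])
togo(401.8,303,200,1.744)"
```

```text
time_s: 27.3
ee_pos: [702.0, -12.4, 212.9]
orientation: [0.737, 0.675, 0.004, 0.003]
force: [1.2, -0.9, 0.5]
width: 69.9
gripper_force: 0.0
d=[ 288.1 -325.3    8. ] rz=1.310 tilt(tool)=[ 0.006 -0.002  0.   ] j1,j7 [ 0.04 -0.23] t 27.35
```

View pics/s3.png

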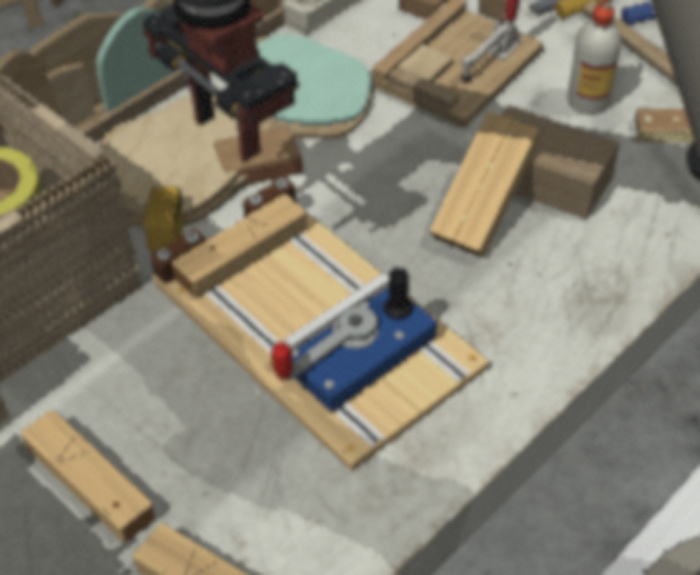

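```bash
python3 nudge.py '0 0 0 0.24 -0.271 0 70
0 0 0 0.24 -0.271 0 70
0 0 0 0.24 -0.271 0 70
0 0 0 0.24 -0.271 0 70
0 0 0 0.24 -0.271 0 70
0 0 0 0.24 -0.271 0 70
0 0 0 0.24 -0.271 0 70
0 0 0 0.24 -0.271 0 70
0 0 0 0.24 -0.271 0 70
0 0 0 0.24 -0.271 0 70
0 0 0 0.24 -0.271 0 70
0 0 0 0.24 -0.271 0 70'
python3 nudge.py '0 0 -0.122 0 0 0 70
0 0 -0.122 0 0 0 70
0 0 -0.122 0 0 0 70
0 0 -0.122 0 0 0 70
0 0 -0.122 0 0 0 70
0 0 -0.122 0 0 0 70
0 0 -0.122 0 0 0 70
0 0 -0.122 0 0 0 70
0 0 -0.122 0 0 0 70
0 0 -0.122 0 0 0 70
0 0 -0.122 0 0 0 70
0 0 -0.122 0 0 0 70'
python3 nudge.py '0 0 -0.122 0 0 0 70
0 0 -0.122 0 0 0 70
0 0 -0.122 0 0 0 70
0 0 0 0 0 0 70
0 0 0 0 0 0 70'
python3 -c "
from h import *
togo(401.8,303,27,1.744)"
```

```text
time_s: 28.35
ee_pos: [397.6, 303.3, 205.0]
orientation: [0.737, 0.675, -0.001, -0.001]
force: [0.1, 0.4, -0.3]
width: 69.7
gripper_force: 0.0
time_s: 29.35
ee_pos: [398.9, 302.3, 204.9]
orientation: [0.094, 0.996, -0.0, -0.002]
force: [-0.0, -0.2, 0.2]
width: 70.0
gripper_force: 0.0
time_s: 29.77
ee_pos: [399.0, 302.4, 205.2]
orientation: [-0.084, 0.996, 0.0, -0.001]
force: [-0.6, -0.4, -0.1]
width: 69.8
gripper_force: 0.0
d=[ -3.4  -0.  178.2] rz=-0.005 tilt(tool)=[ 0.001 -0.003  0.   ] j1,j7 [-0.21  0.76] t 29.7667
```

Scaled: 38 mm is 0.38, 32 mm is 0.32.

```bash
python3 nudge.py '0 0 0 -0.034 0 0.38 70
0 0 0 0 0 0.38 70
0 0 0 0 0 0.38 70
0 0 0 0 0 0.32 70
0 0 0 0 0 0.2 70
0 0 0 0 0 0.12 70
0 0 0 0 0 0 30
0 0 0 0 0 0 30
0 0 0 0 0 0 30
0 0 0 0 0 0 30
0 0 0 0 0 0 30
0 0 0 0 0 0 30' 25
python3 nudge.py '0 0 0 0 0 -0.1 30
0 0 0 0 0 -0.2 30
0 0 0 0 0 -0.3 30
0 0 0 0 0 -0.3 30
0 0 0 0 0 -0.2 30
0 0 0 0 0 0 30
0 0 0 0 0 0 30
0 0 0 0 0 0 30'
python3 nudge.py '0 0 0 0 0 0 30'
python3 nudge.py '0 0 0 0 0 0 30'
python3 nudge.py '0 0 0 0 0 0 30'
```

```text
time_s: 30.77
ee_pos: [403.3, 304.1, 29.6]
orientation: [-0.085, 0.996, 0.001, 0.0]
force: [-0.6, -0.6, 6.8]
width: 43.9
gripper_force: 25.0
time_s: 31.43
ee_pos: [402.3, 302.8, 137.7]
orientation: [-0.086, 0.996, 0.0, -0.001]
force: [-0.9, 0.5, -0.6]
width: 43.6
gripper_force: 25.0
time_s: 31.52
ee_pos: [401.9, 302.7, 137.1]
orientation: [-0.086, 0.996, -0.0, -0.002]
force: [0.4, 0.4, -1.2]
width: 43.9
gripper_force: 25.0
time_s: 31.6
ee_pos: [401.9, 302.8, 137.0]
orientation: [-0.086, 0.996, -0.0, -0.002]
force: [-0.6, -0.1, -1.2]
width: 43.7
gripper_force: 25.0
time_s: 31.68
ee_pos: [402.0, 303.1, 137.2]
orientation: [-0.086, 0.996, 0.0, -0.002]
force: [0.0, -0.5, -1.7]
width: 43.8
gripper_force: 25.0
```

```bash
for i in 1 2 3 4; do python3 nudge.py '0 0 0 0 0 0 30' | grep force:; done
python3 -c "
from h import *
togo(571+66*.996,-1.2-66*.088,200,-.088)"
```

```text
force: [-0.0, 0.1, -1.3]
gripper_force: 25.0
force: [-0.1, -1.0, -1.1]
gripper_force: 25.0
force: [1.1, 0.4, -1.9]
gripper_force: 25.0
force: [0.4, 0.4, -1.6]
gripper_force: 25.0
d=[-177.6 -345.9  -62.6] rz=-1.311 tilt(tool)=[ 0.001 -0.001  0.   ] j1,j7 [-0.25  0.68] t 32.0167
```

```bash
python3 nudge.py '0 0 0 0 0 -0.3 30
0 0 0 -0.178 -0.346 -0.2 30
0 0 0 -0.178 -0.346 -0.13 30
0 0 0 -0.178 -0.346 0 30
0 0 0 -0.178 -0.346 0 30
0 0 0 -0.178 -0.346 0 30
0 0 0 -0.178 -0.346 0 30
0 0 0 -0.178 -0.346 0 30
0 0 0 -0.178 -0.346 0 30
0 0 0 -0.178 -0.346 0 30
0 0 0 -0.178 -0.346 0 30
0 0 0 0 0 0 30'
python3 nudge.py '0 0 0.12 0 0 0 30
0 0 0.12 0 0 0 30
0 0 0.12 0 0 0 30
0 0 0.12 0 0 0 30
0 0 0.12 0 0 0 30
0 0 0.12 0 0 0 30
0 0 0.12 0 0 0 30
0 0 0.12 0 0 0 30
0 0 0.12 0 0 0 30
0 0 0.12 0 0 0 30
0 0 0.12 0 0 0 30
0 0 0.12 0 0 0 30'
python3 nudge.py '0 0 0.12 0 0 0 30
0 0 0.12 0 0 0 30
0 0 0.12 0 0 0 30
0 0 0.03 0 0 0 30
0 0 0 0 0 0 30
0 0 0 0 0 0 30'
python3 -c "
from h import *
togo(571+66*.996,-1.2-66*.088,49,-.088)"
```

```text
time_s: 33.02
ee_pos: [639.7, -15.4, 198.8]
orientation: [-0.08, 0.997, -0.002, -0.0]
force: [-0.7, -1.0, -1.1]
width: 44.2
gripper_force: 25.0
time_s: 34.02
ee_pos: [635.8, -5.3, 199.4]
orientation: [0.595, 0.804, -0.0, -0.001]
force: [-0.1, 0.4, -2.2]
width: 43.7
gripper_force: 25.0
time_s: 34.52
ee_pos: [635.9, -5.2, 199.4]
orientation: [0.737, 0.676, -0.0, -0.001]
force: [0.6, -0.9, -1.6]
width: 43.6
gripper_force: 25.0
d=[ -1.8   1.3 150.4] rz=0.002 tilt(tool)=[-0.002 -0.001 -0.   ] j1,j7 [-0.01 -0.22] t 34.5167
```

Scaled: 30 mm is 0.3, 13 mm is 0.13.

```bash
python3 nudge.py '0 0 0 -0.018 -0.01 0.3 30
0 0 0 0 0 0.4 30
0 0 0 0 0 0.35 30
0 0 0 0 0 0.25 30
0 0 0 0 0 0.13 30
0 0 0 0 0 0.075 30
0 0 0 0 0 0.02 30
0 0 0 0 0 0 30'
python3 nudge.py '0 0 0 0 0 0 50
0 0 0 0 0 0 50
0 0 0 0 0 0 50
0 0 0 0 0 -0.2 50
0 0 0 0 0 -0.4 50
0 0 0 0 0 -0.4 60
0 0 0 0 0 -0.4 70
0 0 0 0 0 -0.2 70
0 0 0 0 0 0 70'
python3 -c "
from h import *
f=wrist(); cv2.imwrite('pics/w5.png',f['img'][:,:,::-1]); np.savez('w5.npz',**{k:f[k] for k in('R','t','fx','fy','cx','cy')})
togo(590.3,305.6,200,1.579)"
```

```text
time_s: 35.18
ee_pos: [635.4, -7.1, 47.8]
orientation: [0.737, 0.676, 0.0, -0.001]
force: [-0.1, -0.4, -1.5]
width: 44.0
gripper_force: 25.0
time_s: 35.93
ee_pos: [638.4, -7.2, 214.0]
orientation: [0.737, 0.675, 0.004, 0.003]
force: [0.2, -0.2, -0.7]
width: 69.6
gripper_force: 0.0
d=[307.6 -73.9  11. ] rz=1.475 tilt(tool)=[ 0.005 -0.002 -0.   ] j1,j7 [-0.01 -0.22] t 35.9833
```

View pics/w5.png

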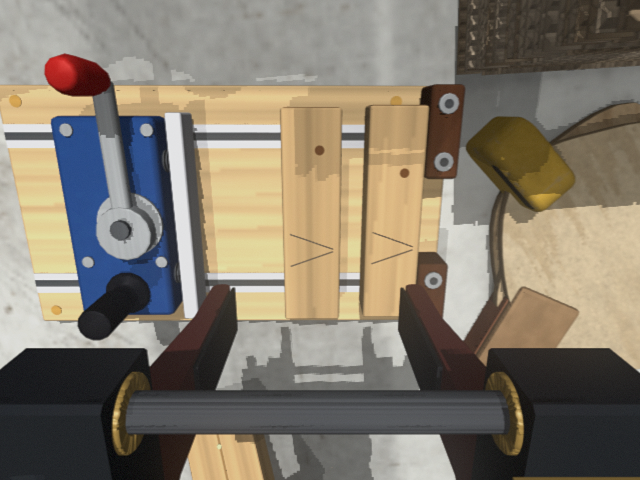

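Both staves lie square in the clamp, C at columns 282–340 and B at 364–428, with a gap between them. Next I'll check the crates' clearance to stave A.

```bash
python3 -c "
from h import *
f={k:v for k,v in np.load('w4.npz').items()}
for p in [(484,235),(425,385),(235,358),(640,268),(340,370),(560,250)]: print(p,plane(f,p,0).round(0),plane(f,p,100).round(0))
"
python3 nudge.py '0 0 0 0.307 -0.074 0 70
0 0 0 0.307 -0.074 0 70
0 0 0 0.307 -0.074 0 70
0 0 0 0.307 -0.074 0 70
0 0 0 0.307 -0.074 0 70
0 0 0 0.307 -0.074 0 70
0 0 0 0.307 -0.074 -0.1 70
0 0 -0.123 0 0 -0.3 70
0 0 -0.123 0 0 -0.3 70
0 0 -0.123 0 0 -0.3 70
0 0 -0.123 0 0 -0.3 70
0 0 -0.123 0 0 0 70'
python3 nudge.py '0 0 -0.123 0 0 0 70
0 0 -0.123 0 0 0 70
0 0 -0.123 0 0 0 70
0 0 -0.123 0 0 0 70
0 0 -0.123 0 0 0 70
0 0 -0.123 0 0 0 70
0 0 -0.123 0 0 0 70
0 0 0 0 0 0 70
0 0 0 0 0 0 70'
python3 -c "
from h import *
f=wrist(); cv2.imwrite('pics/w6.png',f['img'][:,:,::-1]); np.savez('w6.npz',**{k:f[k] for k in('R','t','fx','fy','cx','cy')})
togo(590.3,305.6,27,1.579)"
```

```text
(484, 235) [488. 465.   0.] [469. 418. 100.]
(425, 385) [704. 459.   0.] [641. 414. 100.]
(235, 358) [723. 204.   0.] [656. 211. 100.]
(640, 268) [483. 665.   0.] [466. 577. 100.]
(340, 370) [708. 343.   0.] [644. 321. 100.]
(560, 250) [484. 561.   0.] [467. 494. 100.]
time_s: 36.98
ee_pos: [604.1, 212.2, 342.7]
orientation: [0.496, 0.869, 0.003, 0.002]
force: [0.5, -0.9, 1.0]
width: 69.7
gripper_force: 0.0
time_s: 37.73
ee_pos: [602.0, 210.8, 336.0]
orientation: [0.093, 0.996, 0.0, -0.002]
force: [0.7, -0.2, -0.2]
width: 70.0
gripper_force: 0.0
d=[ 28.2  90.9 309.4] rz=-0.194 tilt(tool)=[ 0.    -0.003  0.   ] j1,j7 [-0.12  0.82] t 37.7833
```

View pics/w6.png

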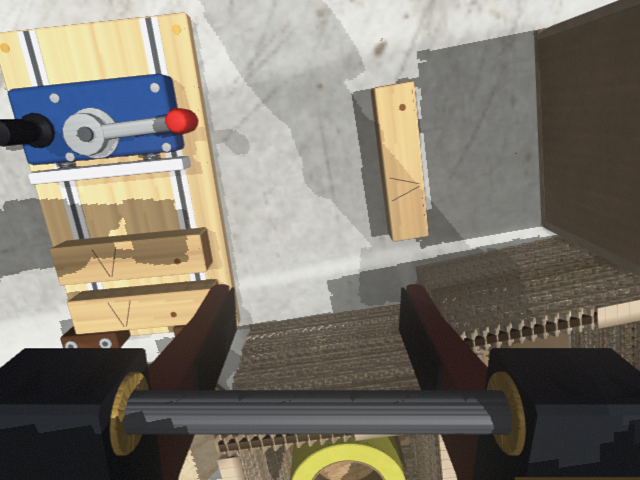

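Run:
```python
from h import *
f={k:v for k,v in np.load('w6.npz').items()}
P=np.array([plane(f,p,32)[:2] for p in [(373,88),(413,82),(427,236),(392,241)]]); l=(P[2]+P[3]-P[0]-P[1])/2
m=P.mean(0);d=np.arctan2(l[1],l[0]);print(P.round(0).tolist(),m.round(1),np.linalg.norm(l),d)
togo(m[0],m[1],28,d+np.pi/2)
```

```text
[[510.0, 286.0], [511.0, 326.0], [674.0, 322.0], [673.0, 283.0]] [592.1 304. ] 163.31491779493953 -0.02231041769232849
d=[ 26.2  89.7 308.4] rz=-0.164 tilt(tool)=[ 0.    -0.003  0.   ] j1,j7 [-0.12  0.82] t 37.7833
```

Scaled: 36 mm is 0.36, 30 mm is 0.3.

```bash
python3 nudge.py '0 0 0 0.088 0.3 0.2 70
0 0 0 0.088 0.3 0.2 70
0 0 0 0.088 0.3 0.2 70
0 0 -0.082 0 0 0 70
0 0 -0.082 0 0 0 70
0 0 0 0 0 0.36 70
0 0 0 0 0 0.36 70
0 0 0 0 0 0.36 70
0 0 0 0 0 0.36 70
0 0 0 0 0 0 70
0 0 0 0 0 0 70'
python3 -c "
from h import *
togo(592.1,304,28,1.558)"
```

```text
time_s: 38.7
ee_pos: [591.2, 304.0, 131.8]
orientation: [0.01, 1.0, -0.001, -0.003]
force: [0.2, -0.2, 0.7]
width: 69.9
gripper_force: 0.0
d=[ -1.5   0.2 103.8] rz=-0.007 tilt(tool)=[-0.001 -0.005  0.   ] j1,j7 [-0.26  0.74] t 38.7
```

Scaled: 36 mm is 0.36, 20 mm is 0.2.

```bash
python3 nudge.py '0 0 0 -0.015 0 0.36 70
0 0 0 0 0 0.36 70
0 0 0 0 0 0.2 70
0 0 0 0 0 0.1 70
0 0 0 0 0 0 70
0 0 0 0 0 0 30
0 0 0 0 0 0 30
0 0 0 0 0 0 30
0 0 0 0 0 0 30
0 0 0 0 0 0 30
0 0 0 0 0 0 30' 30
python3 nudge.py '0 0 0 0 0 -0.1 30
0 0 0 0 0 -0.2 30
0 0 0 0 0 -0.4 30
0 0 0 0 0 -0.4 30
0 0 0 0 0 -0.4 30
0 0 0 0 0 -0.2 30
0 0 0 0 0 0 30
0 0 0 0 0 0 30
0 0 0 0 0 0 30'
for i in 1 2 3 4; do python3 nudge.py '0 0 0 0 0 0 30' | grep -E 'force:|width'; done
python3 -c "
from h import *
togo(516.1-39-13.4,-327.3-9+58,200,.23)"
```

```text
time_s: 39.62
ee_pos: [594.4, 304.9, 32.7]
orientation: [0.009, 1.0, 0.001, -0.0]
force: [0.1, -0.7, 6.6]
width: 40.7
gripper_force: 30.0
time_s: 40.37
ee_pos: [592.9, 303.6, 199.6]
orientation: [0.009, 1.0, -0.0, -0.002]
force: [0.2, -0.4, -3.3]
width: 40.6
gripper_force: 30.0
force: [0.6, -0.4, -2.8]
width: 40.6
gripper_force: 30.0
force: [-0.6, 0.5, -2.6]
width: 40.9
gripper_force: 30.0
force: [0.0, 0.2, -2.1]
width: 40.6
gripper_force: 30.0
force: [-0.1, 0.8, -2.2]
width: 40.5
gripper_force: 30.0
d=[ 119.3 -584.9    0.6] rz=1.323 tilt(tool)=[ 0.    -0.003  0.   ] j1,j7 [-0.24  0.78] t 40.7
```

```bash
python3 nudge.py '0 0 0 0.08 -0.39 -0.05 30
0 0 0 0.08 -0.39 -0.05 30
0 0 0 0.08 -0.39 -0.05 30
0 0 0 0.08 -0.39 -0.05 30
0 0 0 0.08 -0.39 0 30
0 0 0 0.08 -0.39 0 30
0 0 0 0.08 -0.39 0 30
0 0 0 0.08 -0.39 0 30
0 0 0 0.08 -0.39 0 30
0 0 0 0.08 -0.39 0 30
0 0 0 0.08 -0.39 0 30
0 0 0 0.08 -0.39 0 30'
python3 nudge.py '0 0 0 0.08 -0.35 0 30
0 0 0 0.08 -0.2 0 30
0 0 0.12 0 0 0 30
0 0 0.12 0 0 0 30
0 0 0.12 0 0 0 30
0 0 0.12 0 0 0 30
0 0 0.12 0 0 0 30
0 0 0.12 0 0 0 30
0 0 0.12 0 0 0 30
0 0 0.12 0 0 0 30
0 0 0.12 0 0 0 30
0 0 0.12 0 0 0 30'
python3 nudge.py '0 0 0.12 0 0 0 30
0 0 0 0 0 0 30
0 0 0 0 0 0 30'
python3 -c "
from h import *
tilted(463,-240,200,.23,.47)"
```

```text
time_s: 41.7
ee_pos: [488.7, -163.4, 221.3]
orientation: [0.009, 1.0, 0.0, -0.001]
force: [0.7, 0.6, -2.8]
width: 40.5
gripper_force: 30.0
time_s: 42.7
ee_pos: [472.5, -216.1, 221.0]
orientation: [0.574, 0.819, -0.0, -0.001]
force: [0.5, 0.2, -2.6]
width: 40.6
gripper_force: 30.0
time_s: 42.95
ee_pos: [472.5, -216.1, 221.0]
orientation: [0.619, 0.786, -0.0, -0.001]
force: [-0.2, 0.1, -1.8]
width: 41.0
gripper_force: 30.0
d [-21.  -14.8  21. ] rot [ 0.    -0.471  0.007] F [-0.2  0.1 -1.8] w 41.0 j [ 0.41  0.25 -0.12  1.94  0.04  0.96  0.51]
```

Scaled: -21 mm is -0.21, -15 mm is -0.15.

```bash
python3 nudge.py '0 0 0 -0.21 -0.15 0.1 30
0 -0.1177 0 0 0 0 30
0 -0.1177 0 0 0 0 30
0 -0.1177 0 0 0 0 30
0 -0.1177 0 0 0 0 30
0 0 0 0 0 0 30
0 0 0 0 0 0 30' 
python3 -c "
from h import *
f=wrist(); cv2.imwrite('pics/w7.png',f['img'][:,:,::-1]); np.savez('w7.npz',**{k:f[k] for k in('R','t','fx','fy','cx','cy')})
tilted(463,-275.4,85,.23,.47);tilted(463,-275.4,65,.23,.47)"
```

```text
time_s: 43.53
ee_pos: [461.9, -238.9, 210.2]
orientation: [0.603, 0.767, -0.138, 0.169]
force: [-0.1, -0.4, -1.9]
width: 40.3
gripper_force: 30.0
d [ 22.4  -6.5 128.4] rot [-0.004 -0.03   0.006] F [ 0.5 -0.1 -1.7] w 40.7 j [ 0.15  0.18 -0.04  2.14  0.63  0.77 -0.11]
d [ 30.9  -6.3 146.5] rot [-0.004 -0.03   0.006] F [ 0.5 -0.1 -1.7] w 40.7 j [ 0.15  0.18 -0.04  2.14  0.63  0.77 -0.11]
```

```bash
python3 nudge.py '0 -0.03 0 0.056 -0.064 0.32 30
0 0 0 0.056 0 0.32 30
0 0 0 0.056 0 0.32 30
0 0 0 0.056 0 0.26 30
0 0 0 0 0 0 30
0 0 0 0 0 0 30' 
python3 -c "
from h import *
tilted(463,-275.4,65,.23,.47)"
```

```text
time_s: 44.08
ee_pos: [462.4, -277.7, 91.2]
orientation: [0.604, 0.762, -0.148, 0.181]
force: [-0.2, -0.4, -2.7]
width: 40.5
gripper_force: 30.0
d [13.7  1.3 22.4] rot [-0.008  0.002  0.002] F [-0.2 -0.4 -2.7] w 40.5 j [ 0.12  0.41  0.06  2.22  0.94  0.52 -0.43]
```

Careful with the scale: shifts go in units of 100 mm. That gives: 4 mm is 0.04, 9 mm is 0.09.

```bash
python3 nudge.py '0 0 0 0.06 0 0.09 30
0 0 0 0.03 0 0.05 30
0 0 0 0.025 0 0.04 30
0 0 0 0 0 0 30
0 0 0 0 0 0 30' 
python3 -c "
from h import *
tilted(463,-275.4,65,.23,.47)"
```

```text
time_s: 44.5
ee_pos: [463.1, -274.1, 71.2]
orientation: [0.603, 0.762, -0.147, 0.183]
force: [-0.0, 0.0, -2.3]
width: 40.6
gripper_force: 30.0
d [ 1.7 -0.3  6.1] rot [-0.003  0.004  0.003] F [-0.   0.  -2.3] w 40.6 j [ 0.1   0.45  0.08  2.23  1.01  0.48 -0.52]
```

```bash
for i in 1 2 3; do python3 nudge.py '0 0 0 0.007 0 0.02 30
0 0 0 0 0 0 30' | grep -E 'ee_pos|force:'; done
```

```text
ee_pos: [462.9, -274.3, 68.6]
force: [0.4, 0.1, -2.9]
gripper_force: 30.0
ee_pos: [463.1, -274.8, 67.2]
force: [-4.6, 4.3, 10.7]
gripper_force: 30.0
ee_pos: [463.2, -275.1, 66.3]
force: [-9.5, 10.6, 28.1]
gripper_force: 30.0
```

Scaled: -40 mm is -0.4, -30 mm is -0.3.

```bash
python3 nudge.py '0 0 0 -0.007 0 -0.025 30
0 0 0 0 0 0 30
0 0 0 0 0 0 50
0 0 0 0 0 0 50
0 0 0 0 0 0 50
0 0 0 0 0 -0.15 50
0 0 0 0 0 -0.3 50
0 0 0 0 0 -0.4 50
0 0 0 0 0 -0.4 50
0 0.117 0 0 0 -0.3 50
0 0.117 0 0 0 -0.2 50
0 0.117 0 0 0 0 50'
python3 nudge.py '0 0.117 0 0 0 0 50
0 0 0 0 0 0 50
0 0 0 0 0 0 50'
python3 -c "
from h import *
g=manip.grab_frame('scene'); cv2.imwrite('pics/s4.png',cv2.resize(g['img'][110:330,240:480],None,fx=2.5,fy=2.5,interpolation=cv2.INTER_CUBIC)[:,:,::-1])
togo(488.1,-47.8,150,-.088)"
```

```text
time_s: 46.0
ee_pos: [447.9, -201.9, 215.6]
orientation: [0.618, 0.781, -0.057, 0.07]
force: [0.1, -0.1, -0.4]
width: 50.2
gripper_force: 0.0
time_s: 46.25
ee_pos: [444.9, -206.5, 211.5]
orientation: [0.624, 0.78, -0.026, 0.023]
force: [0.5, -0.2, 0.5]
width: 50.0
gripper_force: 0.0
d=[147.5  77.9  50.2] rz=0.311 tilt(tool)=[-0.012  0.068  0.   ] j1,j7 [0.33 0.41] t 46.3
```

View pics/s4.png

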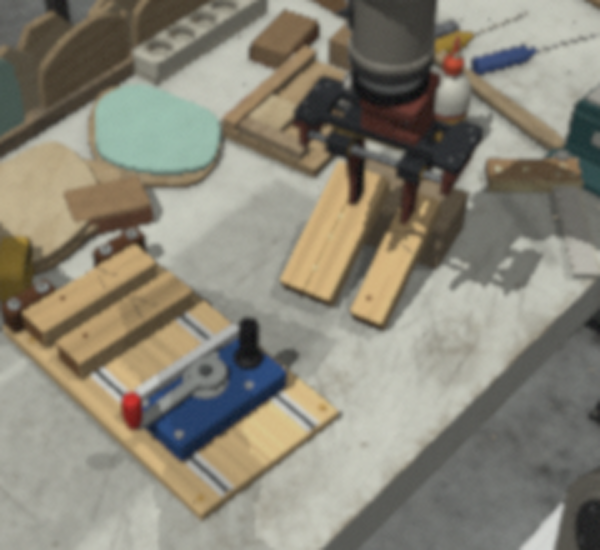

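The stave and panel both lean on the block, lower ends at (370,310) and (315,290). The row and the jaw are as I left them, so the handle is next.

```bash
python3 nudge.py '-0.012 0.068 0 0 0 0 60
0 0 0 0.36 0.19 0 60
0 0 0 0.36 0.19 0 60
0 0 0 0.36 0.19 0 60
0 0 0 0.36 0.19 0 60
0 0 0.104 0 0 0 60
0 0 0.104 0 0 0 60
0 0 0.104 0 0 0 60
0 0 0 0 0 0 60
0 0 0 0 0 0 60'
python3 -c "
from h import *
togo(488.1,-47.8,95,-.088)"
```

```text
time_s: 47.13
ee_pos: [486.3, -46.0, 211.5]
orientation: [0.735, 0.678, 0.0, -0.0]
force: [0.3, -0.3, 0.0]
width: 59.6
gripper_force: 0.0
d=[ -1.8   1.9 116.5] rz=0.007 tilt(tool)=[-0.    -0.001  0.   ] j1,j7 [ 0.09 -0.15] t 47.1333
```

```bash
python3 nudge.py '0 0 0 -0.018 0.019 0.38 60
0 0 0 0 0 0.38 60
0 0 0 0 0 0.3 60
0 0 0 0 0 0.1 60
0 0 0 0 0 0 10
0 0 0 0 0 0 10
0 0 0 0 0 0 10
0 0 0 0 0 0 10
0 0 0 0 0 0 10
0 0 0 0 0 0 10
0 0 0 0 0 0 10' 30
python3 -c "
from h import *
print(manip.get_obs()['force']);togo(488.1+.996*80,-47.8-.088*80,95,-.088)"
```

```text
time_s: 48.05
ee_pos: [488.3, -49.0, 97.0]
orientation: [0.737, 0.676, 0.001, -0.001]
force: [-4.4, 0.4, 7.7]
width: 22.6
gripper_force: 30.0
[-4.38168329  0.36404446  7.74536941]
d=[ 1.  79.7  1.9] rz=0.002 tilt(tool)=[-0.    -0.002 -0.   ] j1,j7 [ 0.08 -0.18] t 48.05
```

Scaled: 10 mm is 0.1, 5 mm is 0.05.

```bash
python3 nudge.py '0 0 0 0 0.05 0 10
0 0 0 0 0.1 0 10
0 0 0 0 0.1 0 10
0 0 0 0 0.1 0 10
0 0 0 0 0.1 0 10
0 0 0 0 0.1 0 10
0 0 0 0 0.1 0 10
0 0 0 0 0.1 0 10
0 0 0 0 0.03 0 10
0 0 0 0 0 0 10
0 0 0 0 0 0 10'
for i in 1 2 3; do python3 nudge.py '0 0 0 0 0.02 0 10
0 0 0 0 0 0 10' | grep -E 'ee_pos|force: \['; done
```

```text
time_s: 48.97
ee_pos: [566.3, -55.9, 97.0]
orientation: [0.737, 0.676, 0.001, -0.001]
force: [-3.0, 0.1, 4.8]
width: 22.5
gripper_force: 30.0
ee_pos: [567.3, -56.0, 97.0]
force: [-6.0, 0.4, 9.3]
ee_pos: [569.1, -56.2, 97.0]
force: [-7.0, -0.1, 9.7]
ee_pos: [571.0, -56.4, 97.0]
force: [-7.5, 1.0, 9.2]
```

```bash
for i in 1 2 3 4; do python3 nudge.py '0 0 0 0 0.02 0 10
0 0 0 0 0 0 10' | grep -E 'ee_pos|force: \['; done
```

```text
ee_pos: [573.0, -56.5, 97.0]
force: [-8.9, 0.2, 9.7]
ee_pos: [575.0, -56.7, 97.0]
force: [-7.3, -0.1, 8.8]
ee_pos: [576.8, -56.9, 97.0]
force: [-7.5, 0.9, 9.2]
ee_pos: [578.1, -57.0, 97.0]
force: [-10.8, 0.8, 12.6]
```

```bash
for i in 1 2 3; do python3 nudge.py '0 0 0 0 0.015 0 10
0 0 0 0 0 0 10' | grep -E 'ee_pos|force: \['; done
```

```text
ee_pos: [578.9, -57.1, 97.0]
force: [-13.2, 0.3, 14.9]
ee_pos: [579.6, -57.1, 96.9]
force: [-15.4, 0.6, 16.8]
ee_pos: [580.4, -57.2, 96.9]
force: [-17.7, 0.7, 19.4]
```

```bash
python3 nudge.py '0 0 0 0 0 0 10
0 0 0 0 0 0 10
0 0 0 0 -0.01 0 10
0 0 0 0 0 0 50
0 0 0 0 0 0 50
0 0 0 0 0 0 50
0 0 0 0 0 -0.25 50
0 0 0 0 0 -0.3 50
0 0 0 0 0 0 50'
python3 -c "
from h import *
f=wrist(); cv2.imwrite('pics/w8.png',f['img'][:,:,::-1]); np.savez('w8.npz',**{k:f[k] for k in('R','t','fx','fy','cx','cy')})
g=manip.grab_frame('side');
print([proj(f,(596,108,z)) for z in (65,94,111)])
togo(596,108,95,-.14)"
```

```text
time_s: 51.38
ee_pos: [587.9, -57.3, 156.5]
orientation: [0.737, 0.676, 0.004, 0.003]
force: [0.7, -0.0, -0.1]
width: 49.8
gripper_force: 0.0
[[np.float64(302.49608717390737), np.float64(-71.71180584584229)], [np.float64(300.7426129285118), np.float64(-101.39023678962948)], [np.float64(299.42576973576934), np.float64(-123.67846820347583)]]
d=[165.4  -4.   58. ] rz=0.054 tilt(tool)=[ 0.004 -0.003  0.   ] j1,j7 [ 0.09 -0.15] t 51.4833
```

View pics/w8.png

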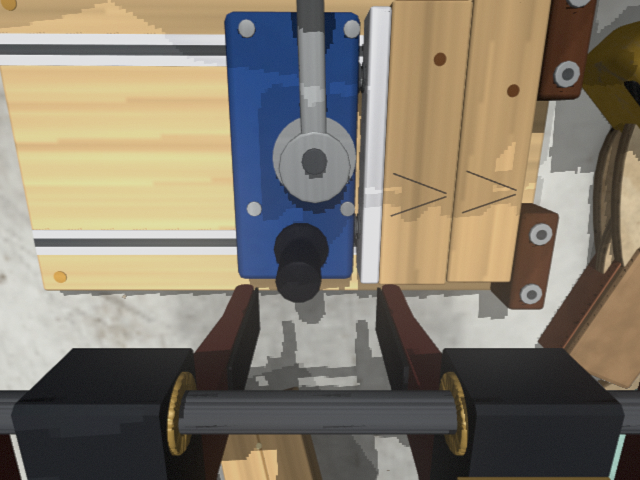

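The row is closed solid: the bar sits against C, C against B, and B against the fence. The lever still points to +y. Now I'll take hold of the knob.

Scaled: 33 mm is 0.33, -0.8 mm is -0.008.

```bash
python3 nudge.py '0 0 0 0.33 -0.008 0 50
0 0 0 0.33 -0.008 0 50
0 0 0 0.33 -0.008 0 50
0 0 0 0.33 -0.008 0 50
0 0 0 0.33 -0.008 0 50
0 0 0.054 0 0 0 55
0 0 0 0 0 0 55
0 0 0 0 0 0 55'
python3 -c "
from h import *
f={k:v for k,v in np.load('w8.npz').items()};print(plane(f,(314,160),100))
togo(596,108,95,-.14)"
```

```text
time_s: 52.15
ee_pos: [593.8, 106.8, 150.4]
orientation: [0.754, 0.656, 0.0, -0.001]
force: [0.0, -0.4, -0.5]
width: 54.7
gripper_force: 0.0
[591.92523319   1.83242598 100.        ]
d=[ 1.4  2.  55.4] rz=0.001 tilt(tool)=[-0.001 -0.001 -0.   ] j1,j7 [-0.18 -0.49] t 52.15
```

Scaled: 1 mm is 0.01, 30 mm is 0.3.

```bash
python3 nudge.py '0 0 0 0.01 0.03 0.3 55
0 0 0 0 0 0.25 55
0 0 0 0 0 0 55
0 0 0 0 0 0 10
0 0 0 0 0 0 10
0 0 0 0 0 0 10
0 0 0 0 0 0 10
0 0 0 0 0 0 10
0 0 0 0 0 0 10
0 0 0 0 0 0 10' 10
python3 -c "
from h import *
togo(596,108,95,-.14); print(manip.get_obs()['force'])"
```

```text
time_s: 52.98
ee_pos: [598.3, 108.2, 97.6]
orientation: [0.755, 0.656, 0.002, -0.0]
force: [0.7, -0.7, 4.5]
width: 21.3
gripper_force: 9.9
d=[-0.6 -2.2  2.6] rz=-0.000 tilt(tool)=[ 0.002 -0.003  0.   ] j1,j7 [-0.18 -0.5 ] t 52.9833
[ 0.73378281 -0.7443823   4.52515051]
```

Scaled: -12 mm is -0.12, -0.7 mm is -0.007.

```bash
python3 nudge.py '0 0 -0.12 -0.007 -0.12 0 10
0 0 -0.12 -0.007 -0.12 0 10
0 0 -0.12 -0.007 -0.12 0 10
0 0 -0.12 -0.007 -0.12 0 10
0 0 -0.12 -0.007 -0.12 0 10
0 0 -0.12 -0.007 -0.12 0 10
0 0 0 0 0 0 10' 20
python3 -c "
from h import *
togo(500,10,95,1.48); print(manip.get_obs()['force'])"
```

```text
time_s: 53.57
ee_pos: [527.8, 91.8, 97.5]
orientation: [0.473, 0.881, 0.001, 0.0]
force: [0.4, -1.0, 5.4]
width: 20.4
gripper_force: 19.6
d=[-52.8 -68.3   2.3] rz=-0.895 tilt(tool)=[ 0.002 -0.001 -0.   ] j1,j7 [-0.03  0.1 ] t 53.5667
[ 0.36204427 -1.02457662  5.37137757]
```

```bash
python3 nudge.py '0 0 -0.12 -0.017 -0.12 0 10
0 0 -0.12 -0.017 -0.12 0 10
0 0 -0.12 -0.017 -0.12 0 10
0 0 -0.12 -0.007 -0.12 0 10
0 0 -0.12 -0.007 -0.12 0 10
0 0 -0.12 -0.007 -0.12 0 10
0 0 0 0 0 0 10' 20
python3 -c "
from h import *
togo(490,12,95,1.48); print(manip.get_obs()['force'])"
```

```text
time_s: 54.15
ee_pos: [483.9, 34.5, 96.8]
orientation: [0.132, 0.991, 0.001, -0.004]
force: [-17.0, 6.9, 22.7]
width: 20.7
gripper_force: 20.8
d=[-11.7 -20.1   1.8] rz=-0.173 tilt(tool)=[ 0.    -0.007 -0.   ] j1,j7 [0.22 0.83] t 54.15
[-17.04741969   6.8616224   22.7396768 ]
```

```bash
python3 nudge.py '0 0 -0.08 0.015 -0.08 0 10
0 0 -0.08 0.015 -0.08 0 10
0 0 0 0 -0.03 0 10
0 0 0 0 0 0 10' 12
python3 -c "
from h import *
togo(490,12,95,1.48); print(manip.get_obs()['force'])"
```

```text
time_s: 54.48
ee_pos: [479.6, 16.1, 96.5]
orientation: [0.055, 0.998, 0.001, -0.002]
force: [-8.4, 0.8, 10.8]
width: 21.4
gripper_force: 12.1
d=[-10.8  -2.9   1.5] rz=-0.020 tilt(tool)=[ 0.002 -0.003  0.   ] j1,j7 [0.29 0.99] t 54.4833
[-8.43937289  0.77036834 10.84491737]
```

Scaled: -3 mm is -0.03, 2 mm is 0.02.

```bash
python3 nudge.py '0 0 0 0.02 -0.03 0 10
0 0 0 0 0 0 10
0 0 0 0 0 0 10' 12
python3 nudge.py '0 0 0 0 -0.03 0 10
0 0 0 0 0 0 10' 12
```

```text
time_s: 54.73
ee_pos: [478.0, 14.0, 96.5]
orientation: [0.055, 0.998, 0.001, -0.001]
force: [-6.2, 3.6, 8.1]
width: 21.2
gripper_force: 12.1
time_s: 54.9
ee_pos: [477.7, 11.2, 96.5]
orientation: [0.055, 0.998, 0.001, -0.001]
force: [-6.5, 3.8, 7.0]
width: 21.3
gripper_force: 12.1
```

```bash
for i in 1 2 3; do python3 nudge.py '0 0 0 0 -0.03 0 10
0 0 0 0 0 0 10' 12|grep -E "ee_pos|force: \["; done
```

```text
ee_pos: [477.4, 10.0, 96.5]
force: [-6.3, 7.9, 6.4]
ee_pos: [477.3, 9.8, 96.5]
force: [-5.5, 15.6, 4.4]
ee_pos: [477.3, 9.4, 96.5]
force: [-4.3, 25.3, 0.4]
```

Scaled: -40 mm is -0.4, -30 mm is -0.3.

```bash
python3 nudge.py '0 0 0 0 0.07 0 10
0 0 0 0 0 0 50
0 0 0 0 0 0 50
0 0 0 0 0 0 50
0 0 0 0 0 -0.3 50
0 0 0 0 0 -0.4 50
0 0 0 0 0 -0.4 50
0 0 0 0 0 -0.4 50
0 0 0 0.2 0 -0.3 50
0 0 0 0.3 0 0 50
0 0 0 0 0 0 50
0 0 0 0 0 0 50' 12
python3 -c "
from h import *
g=manip.grab_frame('scene'); cv2.imwrite('pics/s5.png',cv2.resize(g['img'][130:330,240:480],None,fx=3.3,fy=3,interpolation=cv2.INTER_CUBIC)[:,:,::-1])
p=[proj(g,(571.4+dx*.996,-55.4-dx*.088,111)) for dx in (-4,0,4)]; print([((a[0]-240)*3.3,(a[1]-130)*3) for a in p]); print(manip.get_obs()['ee_pos'])"
```

```text
time_s: 56.4
ee_pos: [428.4, 12.3, 276.7]
orientation: [0.056, 0.998, 0.0, 0.001]
force: [-0.2, -0.3, 0.7]
width: 49.8
gripper_force: 0.0
[(np.float64(259.09487306394846), np.float64(276.2934327449779)), (np.float64(255.89516005352303), np.float64(273.95554204707446)), (np.float64(252.70489940130273), np.float64(271.6245577749189))]
[429.09457706  12.28893134 276.3208165 ]
```

View pics/s5.png

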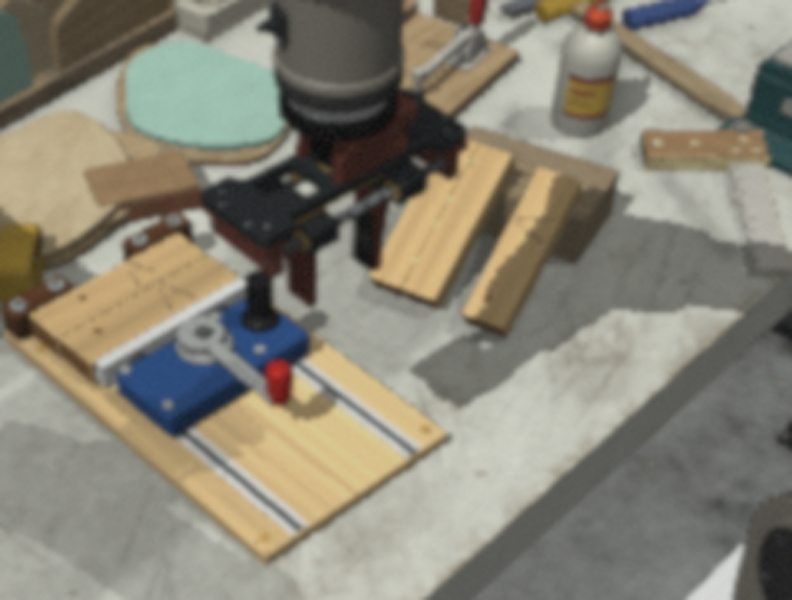

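The lever is fully over, the row is tight, both pieces lean on the block and the bottle is upright, so I'm handing in.

```bash
python3 -c "
from station import manip
print(manip.sign_off())"
```

```text
the job is handed in; nothing more can be done
None
```

I handed the job in at about 56 s: the two dry staves are locked in the clamp, the panel and the damp stave lean on the block, and the bottle is upright; no verdict came back, and I judged the clamping from the jaw's position and the push felt, as the bar force can't be read directly.

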